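Change over the handle blanks in a sprung ratchet clamp

ROBOT

A 7-joint arm with a two-finger parallel gripper is mounted at the origin on a cart in front of the work surface, level with it; the furniture and walls round the work are solid. World frame = base frame: x ahead of the robot, y to its left, z up, the work surface at z = 0. Lengths are in m, angles in rad, forces in N, time in s.
With the tool pointing down it reaches from about 0.425 to 0.875 m from the base axis. Payload 4.7 kg.
Tool frame: the origin (TCP) lies midway between the tips of the shut fingers; the grasp point (between the pads) lies ctrl.grasp_offset behind it (ctrl.grasp_offset is the distance from the TCP to the grasp point, in m); z points along the fingers, y is the line along which they close (so a half turn about z gives the same grasp; the last joint's range is limited). The gripper opens to 87 mm and grips with 3 to 60 N. Pads are 19 mm wide; open, the fingers measure 117 mm over their backs; the gripper's body (75 mm by 190 mm) begins 51 mm behind the grasp point.
Start: joints at [0.014, 0.321, -0.07, 1.45, 0.023, 1.371, -0.057], TCP at [0.65, -0, 0.185] pointing down, gripper open.
Joint ranges: [-2.86, 2.86], [-0.3, 2.09], [-1.38, 1.24], [0.06, 2.45], [-1.56, 4.7], [0.09, 2.05], [-2.69, 2.69]. Speed limits (rad/s): [2.57, 2.57, 3.14, 3.14, 3.14, 3.14, 3.14].

INTERFACE

Orientations are given as a rotation vector (axis times angle).
In Python, from bench import ctrl gives the robot as it stands. The module is installed in compiled form; this text tells all that it offers.
- The arm moves only by the tool jog_arm, never from a script. Its argument "moves" is one flat list of numbers, 7 for each row, row after row: the shift along the tool's x, y, z in units of 30 cm (1.0 is 30 cm), then the turn, a rotation vector about the tool's x, y, z in units of 60 degrees (1.0 is 60 degrees), then the gripper's target within -1 to 1 (fully open at 1, half-way at 0, shut at -1). In form: [x, y, z, wx, wy, wz, fingers, x, y, z, wx, wy, wz, fingers, ...]. A call has exactly 8 rows; each row is the pose to reach, as a shift and turn from the pose commanded when the call began, along the tool's axes at that moment; what a row does not reach only later rows make up. A row lasts 1/8 s, in which the tool goes at most 62.5 mm and 10.7 degrees, less where a joint would pass 70% of its speed; a pose out of reach is approached as far as the arm can. A call with a number of a shift or a turn outside -1 to 1 is refused whole. A call with a gripper value outside its range is refused whole. The fingers move at their own pace and stop on an object; "newtons" is the grip in N (left out, the last holds). Time passes only in rows, so rows that repeat a pose let the fingers close, or fill a call up. It gives the time, the measured TCP pose, the force, the opening and the grip force at its end, in the units of the state.
- ctrl.get_state(): the state, without advancing time (a new reading comes with each control period).
- ctrl.get_image(name): name is "scene" or "side" or "wrist"; returns a dict with "pixels" (384x512x3 uint8, red, green, blue), "fx", "fy", "cx", "cy" (pixels), "dist" ([k1, k2, p1, p2, k3] as OpenCV has them; the pictures are not rectified), "xyz" and "rotation" of the camera in the world; the wrist camera has in their place "tool_from_camera" (4x4, takes a point from camera to tool coordinates, whose origin is the TCP and whose axes are the flange's). Camera axes: x right, y up, looking along -z (the intrinsics and any distortion apply to the point x, -y, -z); pixel columns grow to the right and rows downward; lengths in m; the calibration is good to about 2 mm. A picture is of the moment at which its call begins: read the wrist's pose just before it. There is no depth.
- ctrl.close_job(): hands the job in; it is judged then, once.
The state is a dict: "time": time; "joint_positions": joint angles; "qd": joint speeds; "joint_torque": joint torques, N m; "position": TCP position; "tool_rot": TCP orientation; "ft_force": force on the tool from outside, world axes, zero at the start; "torque": the same for the moment, N m; "grip_width": opening from 0.0 (shut) to 1.0 (fully open); "grip_force": force on a finger pad.
Only numpy, scipy, OpenCV 4.12 (cv2) and the standard library are available. Lean on these libraries where they do the work, as an engineer would, in place of code of your own. Each camera call takes 0.05 s, during which the arm holds its last target. There are 200 camera calls.

TASK

Change over the work in the sprung bench clamp: pull its jaw out by the knob until the ratchet holds it, let go, with the pointer at the mark to within 8 mm (do not shift the mark), then slide the finished light block out onto the rubber mat, lying along the mat and wholly on it, and slide every dark raw blank that is there into the bay, lengthwise from jaw to fence and all within the length of the jaw. Then lift the pawl so that the jaw springs back and clamps all the blanks against the fence, and let the pawl down again. Slide the blocks along the bench, never lifting one more than 30 mm off it.

Things in the scene. Friction and masses are not known exactly. Their poses are not given: they have to be found in the camera images.
- clamp: Sprung bench clamp, fixed. Origin: bench level, middle of the face of its fence (steel bar 210 mm along clamp y, x 0 to +18 mm, 30 mm high). x points from jaw to fence, away from the robot within 0.12 rad; z up. Between jaw and fence is bare bench (the bay), open at both y ends. Rear guide: x -191 to -253, y within 30, up to 37 mm high.
- jaw: Moving jaw: steel bar 200 mm along clamp y, 18 thick, 30 mm high, sliding along clamp x. Origin: bench level, middle of its clamping face; gap = -x in the clamp frame, 90 to 180 mm. Damped spring (8 N at 120, 14 N at 150 mm gap, +1.2 N per 10 mm/s) draws it to the fence. Pawl and pin rack hold it at gaps 135, 145, 155, 165, 175 mm: let go, it runs back to the next one. It grips done_block at first.
- jaw_knob (a point): Black upright round pull knob on the jaw, 26 mm diameter, 29 to 73 mm above the bench, 55 mm left (+y) of the jaw's middle. The point: on its axis, 52 mm up. Pull it along clamp -x (towards the robot) to open the jaw.
- pointer (a point): Tip of the thin brass pointer standing out 18 mm behind the jaw (36 mm behind its clamping face), 58 mm right of its middle; it moves with the jaw along a graduated aluminium strip on the bench (ticks every 10 mm). Axes as the clamp's.
- mark (a point): The mark: top of the small dark rider (7 x 30 x 12 mm, brass line across) set somewhere on the strip, 22 mm right of the pointer's path; leave it there. Axes as the clamp's. Clamp x of pointer minus mark = how far the jaw must still be pulled (negative: too far). It stands for a gap of 145 to 160 mm.
- pawl (a joint): Sprung ratchet pawl on the guide behind the jaw, hinged about clamp y at its jaw end: 0 = down, engaged; grows (rad) as its fin is lifted, to 0.7. From 0.2 it clears the pins, and the jaw closes in 1 to 3 s if it is kept up. Lifting takes 5 to 10 N under load; it springs down when let go.
- pawl_fin (a point): Middle of the pawl's ribbed upright black fin, by which it is lifted: 10 mm thick along clamp y, 26 mm along clamp x, 35 to 75 mm above the bench with the pawl down. The point is then 60 mm above the bench; the hinge lies 32 mm towards the jaw, 30 mm above the bench. Lifting it 15 mm turns the pawl about 0.4 rad.
- mat: Black rubber mat fixed on the bench, 150 mm (its x) x 100 mm (its y), 2 mm thick. Origin: centre of its underside.
- done_block: The finished handle block: light wood with a dark knot, 38 mm (its x) x 120 mm (its y) x 25 mm high, about 0.09 kg. Origin: centre of its underside. At first held in the clamp, lengthwise from jaw to fence.
- blank_1: Raw handle blank: dark brown wood, 42 mm (its x) x 110 mm (its y) x 28 mm high, about 0.1 kg; two or three lie flat and whole on the bench, pointing away from the robot within 0.3 rad: at most one left, one right of the bay, one nearer the robot on the side without the mat (None if absent). The shorter ragged offcuts strewn about are not blanks. Origin: centre of its underside.
- blank_2: Raw handle blank: dark brown wood, 42 mm (its x) x 110 mm (its y) x 28 mm high, about 0.1 kg; two or three lie flat and whole on the bench, pointing away from the robot within 0.3 rad: at most one left, one right of the bay, one nearer the robot on the side without the mat (None if absent). The shorter ragged offcuts strewn about are not blanks. Origin: centre of its underside.
- blank_3: Raw handle blank: dark brown wood, 42 mm (its x) x 110 mm (its y) x 28 mm high, about 0.1 kg; two or three lie flat and whole on the bench, pointing away from the robot within 0.3 rad: at most one left, one right of the bay, one nearer the robot on the side without the mat (None if absent). The shorter ragged offcuts strewn about are not blanks. Origin: centre of its underside.

How it is judged:
By the outcome, as a careful person would: the job done as asked, in the order asked, and still so for the second after the job is handed in, with the robot touching nothing.
Of blank_1, blank_2, blank_3 only 2 to 3 are there at a start; the rules pass over those that are not, and their reading is None.
At some moment in a run one of blank_1, blank_2, blank_3 may be knocked a few centimetres aside while the robot is not near it.
Once in a run the grip may slacken for a moment while it holds something.
It also fails if it takes over 210 s, if anything falls off the work surface, if the arm or the gripper's body presses on something with over 40 N, if the wrist force passes 120 N, or if a joint passes its speed limit or range.

## Working session

There is one attempt and no reset: what is moved stays moved. The work goes in short steps, Python scripts to look and compute and a tool call to move; the robot and the scene stay as the last step left them, time stands still between calls to the robot, and variables do not carry over. Pictures are saved under pics/ and viewed, at most 14 in all, crops included, and the job is handed in when it is done.

Besides the shell and the picture viewer there is one more tool, called after "Emit:" as name(argument=value, ...), one argument or row to a line, values as JSON. jog_arm: Moves the arm, as the interface text tells. Its arguments: {"type":"object","properties":{"moves":{"type":"array"},"newtons":{"type":"number"}},"required":["moves"]}

```bash
mkdir -p pics; cat > h.py <<'E'
import numpy as np, cv2
from scipy.spatial.transform import Rotation as R
from bench import ctrl
def grab(n,save=None):
    st=ctrl.get_state(); im=ctrl.get_image(n)
    if save: cv2.imwrite('pics/'+save,cv2.cvtColor(im['pixels'],cv2.COLOR_RGB2BGR))
    if n=='wrist':
        T=np.eye(4);T[:3,:3]=R.from_rotvec(st['tool_rot']).as_matrix();T[:3,3]=st['position']
        T=T@np.array(im['tool_from_camera']);im['P']=T[:3,3];im['Rm']=T[:3,:3]
    else:
        im['P']=np.array(im['xyz']);r=np.array(im['rotation']);im['Rm']=r if r.shape==(3,3) else R.from_rotvec(r).as_matrix()
    im['K']=np.array([[im['fx'],0,im['cx']],[0,im['fy'],im['cy']],[0,0,1.]])
    return im
def px2w(im,uv,z):
    u=cv2.undistortPoints(np.array(uv,float).reshape(-1,1,2),im['K'],np.array(im['dist'],float)).reshape(-1,2)
    d=np.c_[u[:,0],-u[:,1],-np.ones(len(u))]@im['Rm'].T
    return im['P']+d*((np.broadcast_to(z,len(u))-im['P'][2])/d[:,2])[:,None]
def w2px(im,X):
    c=(np.atleast_2d(X)-im['P'])@im['Rm']; c=c*[1,-1,-1]
    return cv2.projectPoints(c.reshape(-1,1,3),np.zeros(3),np.zeros(3),im['K'],np.array(im['dist'],float))[0].reshape(-1,2)
def top(im,x0,x1,y0,y1,z,s,name):
    # rectified view at height z; row down = -x, col right = -y ; s px per m
    xs=np.arange(x1,x0,-1/s); ys=np.arange(y1,y0,-1/s)
    Y,X=np.meshgrid(ys,xs); p=w2px(im,np.c_[X.ravel(),Y.ravel(),np.full(X.size,z)]).astype(np.float32).reshape(*X.shape,2)
    o=cv2.remap(cv2.cvtColor(im['pixels'],cv2.COLOR_RGB2BGR),p[...,0],p[...,1],cv2.INTER_LINEAR)
    cv2.imwrite('pics/'+name,o)
E
python3 - <<'E'
from h import *
for n in ('scene','side','wrist'):
    im=grab(n,n+'0.png'); print(n,im['P'],im['Rm'].round(2).tolist(),im['fx'],np.shape(im.get('rotation',0)))
a=[cv2.imread(f'pics/{n}0.png') for n in('scene','side')]
cv2.imwrite('pics/a.png',cv2.resize(a[0],(800,600)))
print(ctrl.get_state(),ctrl.grasp_offset)
E
```

```text
scene [-0.58524814  0.65623644  0.98846895] [[-0.52, 0.47, -0.71], [-0.85, -0.3, 0.42], [-0.02, 0.83, 0.56]] 499.97620559555844 (3,)
side [ 0.4143567  -0.86045156  0.84700493] [[0.99, 0.09, -0.11], [-0.15, 0.65, -0.74], [0.0, 0.75, 0.66]] 351.32526809653893 (3,)
wrist [0.64984265 0.08476435 0.38368791] [[1.0, -0.0, 0.0], [0.0, 0.95, 0.3], [-0.0, -0.3, 0.95]] 288.0897103052734 ()
{'time': 0.15, 'joint_positions': array([ 0.01411627,  0.3216781 , -0.07007927,  1.45140924,  0.02259687,
        1.37077465, -0.0568822 ]), 'qd': array([-5.25304589e-04, -3.47616858e-03,  4.68927508e-05, -2.88917250e-03,
       -1.13429012e-03,  2.91682026e-05,  8.61880031e-04]), 'joint_torque': array([ 2.16972071e-04, -4.91794288e+01, -4.04079035e-01, -3.12878716e+01,
       -6.39387709e-02,  4.04033612e-02,  9.90178205e-05]), 'position': array([ 6.49527608e-01, -6.21110220e-05,  1.84489001e-01]), 'tool_rot': array([-2.22072026e+00, -2.22076555e+00,  1.73717728e-03]), 'ft_force': array([-0.88327423,  0.13867054,  0.1868025 ]), 'torque': array([ 0.01307247, -0.07430322,  0.01002781]), 'grip_force': 0.0, 'grip_width': 1.0022610715589442} 0.0187
```

View pics/a.png

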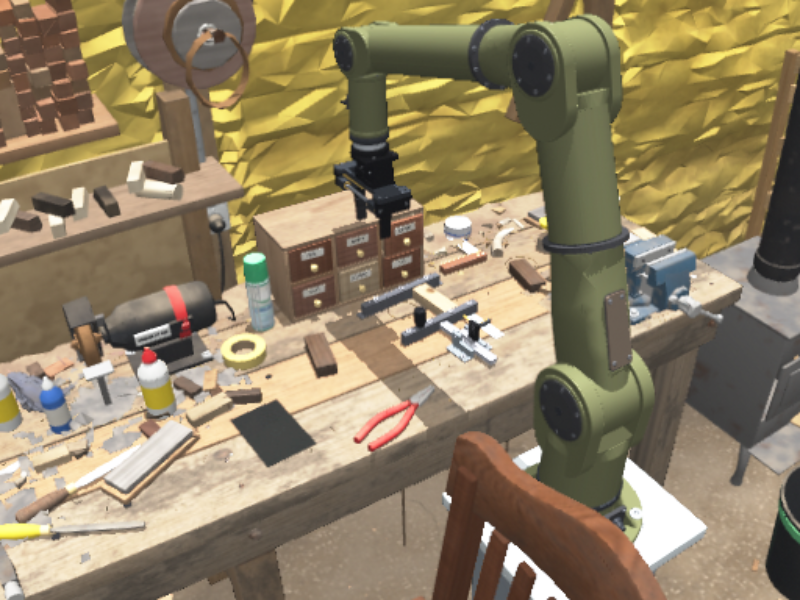

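View pics/side0.png

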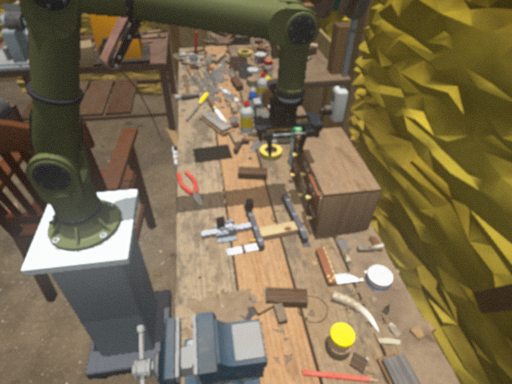

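The scene view shows the clamp at about (430,310), the left blank at (320,355), the right blank at (525,275) and the mat at (272,432). The side view shows the same two blanks at (252,172) and (286,297). Next I'll make rectified views.

```bash
python3 - <<'E'
from h import *
a=grab('scene');b=grab('side')
top(a,.33,.93,-.45,.55,.0,780,'ta.png')
top(b,.33,.93,-.45,.55,.0,780,'tb.png')
E
```

```text
(no output)
```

View pics/ta.png

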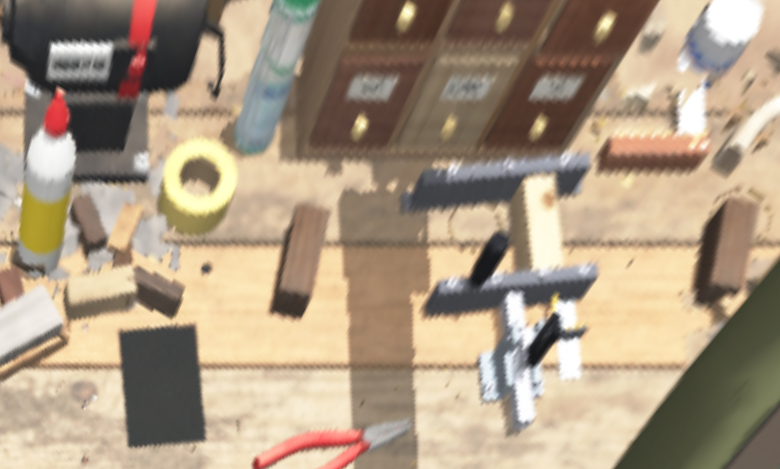

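View pics/tb.png

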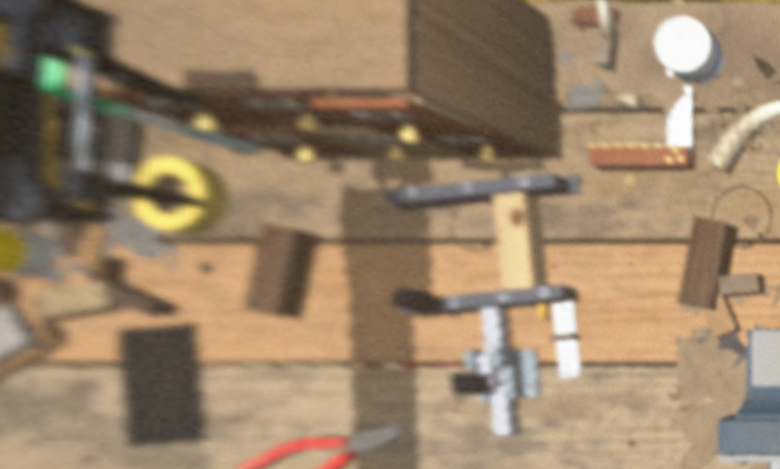

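Two blanks are there: left at about (280,270) and right at (708,262) in the rectified side view. The mat is at (160,385), and nothing lies near the robot on the right. I'll turn the gripper towards the clamp's y and look with the wrist camera.

Emit:
jog_arm(
  moves=[-0.2, -0.3, -0.2, 0, 0, -1, 1, -0.2, -0.3, -0.2, 0, 0, -1, 1, -0.2, -0.3, -0.2, 0, 0, -1, 1, -0.2, -0.3, -0.2, 0, 0, -1, 1, -0.2, -0.3, -0.2, 0, 0, -1, 1, -0.2, -0.3, -0.2, 0, 0, -1, 1, -0.2, -0.3, -0.2, 0, 0, -1, 1, -0.2, -0.3, -0.2, 0, 0, -1, 1],
)

```text
time: 1.25
position: [0.56, -0.06, 0.2453]
tool_rot: [-0.816, -3.034, 0.0]
ft_force: [-0.5, 0.2, 0.6]
grip_width: 1.001
grip_force: 0.0
```

Emit:
jog_arm(
  moves=[0, 0, 0, 0, 0, -0.56, 1, 0, 0, 0, 0, 0, -0.56, 1, 0, 0, 0, 0, 0, -0.56, 1, 0, 0, 0, 0, 0, -0.56, 1, 0, 0, 0, 0, 0, -0.56, 1, 0, 0, 0, 0, 0, -0.56, 1, 0, 0, 0, 0, 0, -0.56, 1, 0, 0, 0, 0, 0, -0.56, 1],
)

```text
time: 2.25
position: [0.56, -0.06, 0.2454]
tool_rot: [-0.098, 3.14, -0.0]
ft_force: [0.4, 0.1, 0.1]
grip_width: 1.003
grip_force: 0.0
```

```bash
python3 - <<'E'
from h import *
im=grab('wrist','w1.png'); np.save('pics/w1.npy',im,allow_pickle=True)
st=ctrl.get_state(); print(st['position'],R.from_rotvec(st['tool_rot']).as_matrix().round(3),im['P'])
cv2.imwrite('pics/w1b.png',cv2.resize(cv2.imread('pics/w1.png'),(800,600),interpolation=cv2.INTER_CUBIC))
E
```

```text
[ 0.56002534 -0.05999159  0.24540854] [[-0.998 -0.062  0.   ]
 [-0.062  0.998 -0.   ]
 [-0.    -0.    -1.   ]] [ 0.47618603 -0.06450825  0.44472122]
```

View pics/w1b.png

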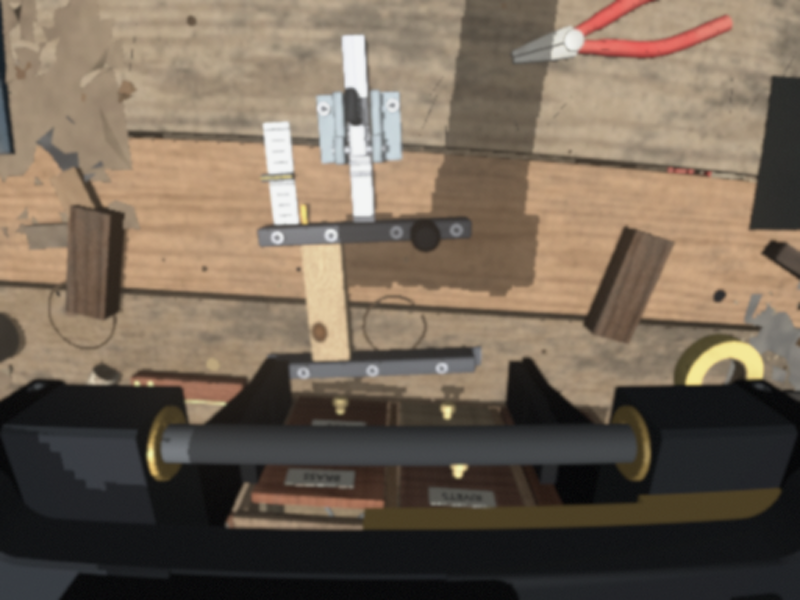

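The wrist view is inverted, with the robot side at the top. In 800x600 pixels it shows the jaw screws at (277,237) to (456,230), the knob at (426,235), and the fence screws at (303,372) to (441,367). The pointer tip is at (304,205), the mark line at (278,177) and the fin at (352,107). The left blank is around (628,285) and the right blank around (95,262).

```bash
python3 - <<'E'
from h import *
im=np.load('pics/w1.npy',allow_pickle=True).item()
s=1.5625
def p(uv,z): return px2w(im,(np.array(uv,float)+.5)/s-.5,z)
np.set_printoptions(precision=4,suppress=True)
print('jaw screws',p([(277,237),(331,236),(396,232),(456,230)],.03)[:,:2])
print('fence screws',p([(303,372),(372,370),(441,367)],.03)[:,:2])
print('ptr',p([(304,205)],.015)[:,:2],'mark',p([(265,178),(278,177),(294,176)],.012)[:,:2])
print('knob',p([(426,230)],.073)[:,:2],'fin',p([(352,95)],.075)[:,:2])
print('done',p([(302,247),(342,243),(351,358),(313,361)],.025)[:,:2])
print('bar',p([(353,36),(363,222)],.02)[:,:2])
# rectified zooms 2000 px/m at z=.028
top(im,.52,.66,.08,.24,.028,2400,'zl.png'); top(im,.52,.66,-.36,-.20,.028,2400,'zr.png'); top(im,.44,.68,-.2,.04,.03,2000,'zc.png')
a=cv2.imread('pics/zl.png');b=cv2.imread('pics/zr.png')
cv2.imwrite('pics/z.png',np.hstack([a,b])); print(a.shape,b.shape)
E
```

```text
jaw screws [[ 0.5488 -0.1733]
 [ 0.5449 -0.123 ]
 [ 0.5376 -0.0633]
 [ 0.5322 -0.0082]]
fence screws [[ 0.6855 -0.1493]
 [ 0.6786 -0.0791]
 [ 0.6709 -0.0095]]
ptr [[ 0.5195 -0.1513]] mark [[ 0.4968 -0.1888]
 [ 0.4953 -0.1765]
 [ 0.4936 -0.1614]]
knob [[ 0.528  -0.0388]] fin [[ 0.4282 -0.1033]]
done [[ 0.5578 -0.151 ]
 [ 0.5517 -0.1133]
 [ 0.669  -0.1012]
 [ 0.6749 -0.14  ]]
bar [[ 0.3734 -0.1101]
 [ 0.5316 -0.0947]]
(336, 384, 3) (336, 384, 3)
```

View pics/z.png

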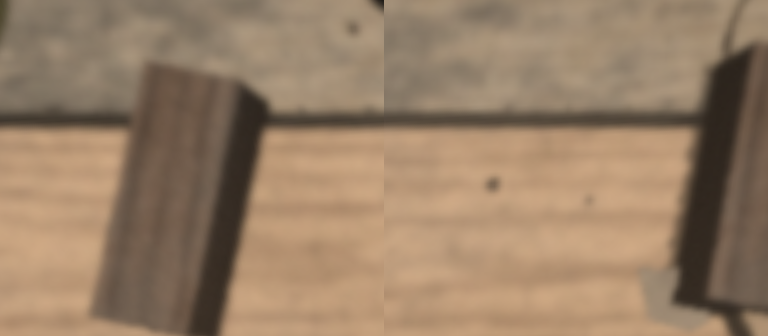

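View pics/zc.png

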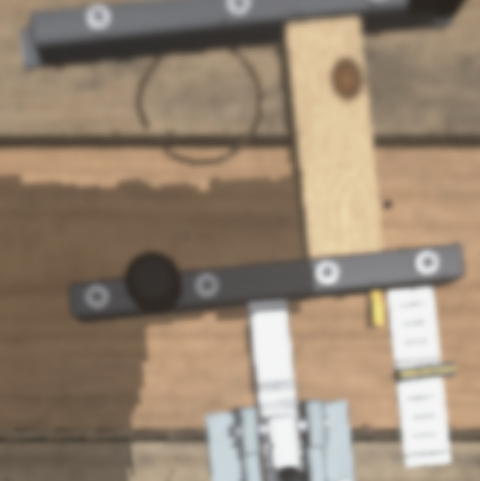

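Clamp yaw is about 0.10 and the origin is about (0.6696, -0.080). The gap is 120, as expected. The mark is at clamp x -0.183, so the pull is 27 mm and the detent is 145. The left blank is at (0.577, 0.171) with yaw -0.21. Now I'll grasp the knob.

Emit:
jog_arm(
  moves=[0.076, 0.078, 0.1, 0, 0, -0.036, 1, 0.076, 0.078, 0.25, 0, 0, -0.036, 1, 0.076, 0.078, 0.4, 0, 0, -0.036, 1, 0.076, 0.078, 0.55, 0, 0, -0.036, 1, 0.076, 0.078, 0.67, 0, 0, -0.036, 1, 0.076, 0.078, 0.67, 0, 0, -0.036, 1, 0.076, 0.078, 0.67, 0, 0, -0.036, 1, 0.076, 0.078, 0.67, 0, 0, -0.036, 1],
)

```text
time: 3.3
position: [0.5376, -0.0382, 0.0465]
tool_rot: [-0.158, 3.134, -0.001]
ft_force: [-0.4, -0.8, 1.1]
grip_width: 0.998
grip_force: 0.0
```

Emit:
jog_arm(
  moves=[0, 0, 0, 0, 0, 0, -1, 0, 0, 0, 0, 0, 0, -1, 0, 0, 0, 0, 0, 0, -1, 0, 0, 0, 0, 0, 0, -1, 0, 0, 0, 0, 0, 0, -1, 0, 0, 0, 0, 0, 0, -1, 0, 0, 0, 0, 0, 0, -1, 0, 0, 0, 0, 0, 0, -1],
  newtons=50,
)

```text
time: 4.3
position: [0.5358, -0.0381, 0.0444]
tool_rot: [-0.158, 3.138, -0.0]
ft_force: [0.2, 0.1, 0.4]
grip_width: 0.17
grip_force: 0.0
```

Emit:
jog_arm(
  moves=[0, 0, 0, 0, 0, 0, -1, 0, 0, 0, 0, 0, 0, -1, 0, 0, 0, 0, 0, 0, -1, 0, 0, 0, 0, 0, 0, -1, 0, 0, 0, 0, 0, 0, -1, 0, 0, 0, 0, 0, 0, -1, 0, 0, 0, 0, 0, 0, -1, 0, 0, 0, 0, 0, 0, -1],
)

```text
time: 5.3
position: [0.5358, -0.0381, 0.0444]
tool_rot: [-0.158, 3.138, -0.0]
ft_force: [0.5, 0.7, 0.0]
grip_width: 0.004
grip_force: 0.0
```

```bash
python3 - <<'E'
from h import *
a=grab('wrist','w2.png');b=grab('side','s2.png')
c=cv2.imread('pics/w2.png');d=cv2.imread('pics/s2.png')[180:280,170:330]
cv2.imwrite('pics/v2.png',np.hstack([cv2.resize(c,(400,300)),cv2.resize(d,(400,300),interpolation=cv2.INTER_CUBIC)]))
E
```

```text
(no output)
```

View pics/v2.png

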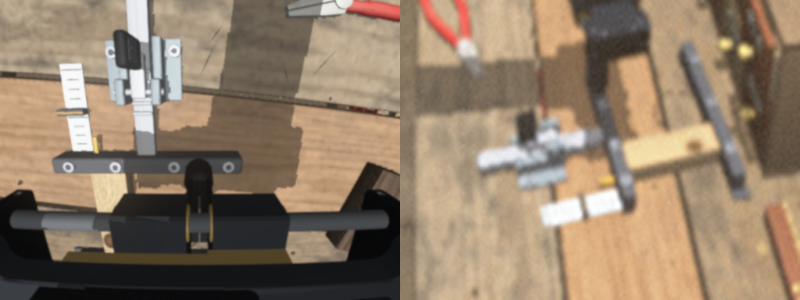

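The gripper shut on nothing. The knob, at (198,165) in the left half, seems to lie on the robot's side of the fingertips at (200,225). I'll measure that.

```bash
python3 - <<'E'
from h import *
np.set_printoptions(precision=4,suppress=True)
im=grab('wrist')
st=ctrl.get_state();print(st['position'],im['P'])
print('tcp px',w2px(im,[st['position']]),w2px(im,[st['position']+np.array([0,0,.05])]))
print('exp knob top/bot',w2px(im,[[.5357,-.0382,.073],[.5357,-.0382,.03]]))
c=cv2.cvtColor(im['pixels'],cv2.COLOR_RGB2BGR)[150:350,170:370]
w1=cv2.imread('pics/w1.png')[110:210,230:330]
cv2.imwrite('pics/v3.png',np.hstack([cv2.resize(c,(400,400),interpolation=cv2.INTER_CUBIC),cv2.resize(w1,(400,400),interpolation=cv2.INTER_CUBIC)]))
E
```

```text
[ 0.5358 -0.0381  0.0444] [ 0.4522 -0.0458  0.2437]
tcp px [[254.0076 221.2282]] [[253.7111 254.5158]]
exp knob top/bot [[253.7938 238.0785]
 [254.0195 214.0467]]
```

View pics/v3.png

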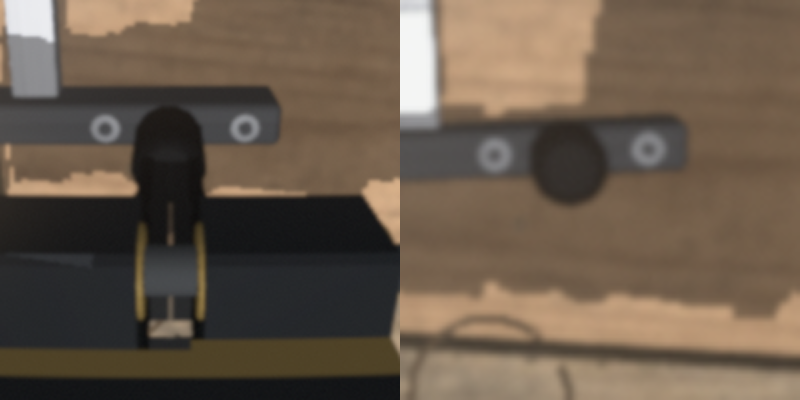

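```bash
python3 - <<'E'
from h import *
np.set_printoptions(precision=4,suppress=True)
im=grab('wrist')
o=np.array([.6696,-.080]);c,s=np.cos(.1),np.sin(.1);A=np.array([[c,-s],[s,c]])
def cl(P): return (P[:,:2]-o)@A
print('screws',cl(px2w(im,[(222.5,214),(292.5,214)],.03)))
print('knob top guess',cl(px2w(im,[(254,227)],.073)),'tcp',cl(ctrl.get_state()['position'][None]))
k=lambda q:px2w(im,[q],.012)
print('mark,ptr',cl(px2w(im,[(70*1.28,110*1.28),(96*1.28,138*1.28)],.012)))
im1=np.load('pics/w1.npy',allow_pickle=True).item()
print('w1 knob',cl(px2w(im1,[(230+168/4,110+164/4)],.073)))
E
```

```text
screws [[-0.1291  0.0298]
 [-0.1291  0.0856]]
knob top guess [[-0.137   0.0551]] tcp [[-0.1289  0.055 ]]
mark,ptr [[-0.1856 -0.0797]
 [-0.1553 -0.0554]]
w1 knob [[-0.1317  0.0544]]
```

Emit:
jog_arm(
  moves=[0.005, 0, 0, 0, 0, 0, -1, 0.01, 0, 0, 0, 0, 0, -1, 0.015, 0, 0, 0, 0, 0, -1, 0.02, 0, 0, 0, 0, 0, -1, 0.025, 0, 0, 0, 0, 0, -1, 0.03, 0, 0, 0, 0, 0, -1, 0.03, 0, 0, 0, 0, 0, -1, 0.03, 0, 0, 0, 0, 0, -1],
)

```text
time: 6.5
position: [0.5269, -0.039, 0.0444]
tool_rot: [-0.158, 3.137, -0.0]
ft_force: [1.5, -0.7, 1.0]
grip_width: 0.005
grip_force: 0.0
```

```bash
python3 - <<'E'
from h import *
a=grab('wrist','w4.png');b=grab('side','s4.png');s=grab('scene','sc4.png')
st=ctrl.get_state();print(st['position'],st['ft_force'],st['grip_width'],st['grip_force'])
p=w2px(s,[[.536,-.038,.05]])[0].astype(int);q=w2px(b,[[.536,-.038,.05]])[0].astype(int);print(p,q)
f=lambda n,c,r:cv2.resize(cv2.imread('pics/'+n)[max(0,c[1]-r):c[1]+r,c[0]-r:c[0]+r],(390,390),interpolation=cv2.INTER_CUBIC)
cv2.imwrite('pics/v4.png',np.hstack([f('sc4.png',p,45),f('s4.png',q,40)]))
E
```

```text
[ 0.52691931 -0.03900652  0.04438091] [ 0.2353284   0.00935542 -0.50079858] 0.0053274371830712005 0.0
[268 202] [248 204]
```

View pics/v4.png

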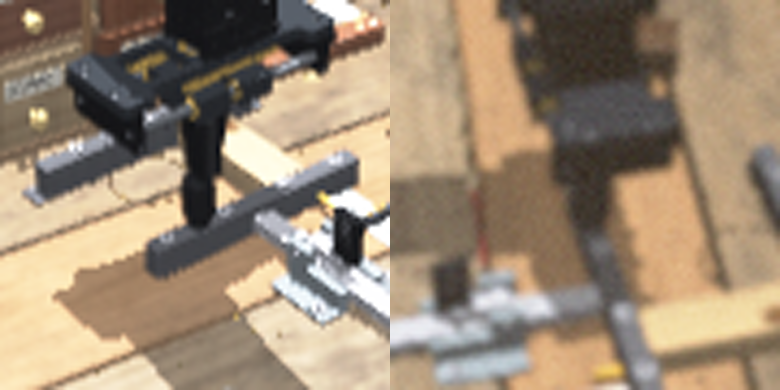

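The pictures show the shut fingers above the jaw at (200,200) and no separate knob. I'll check numerically whether the jaw moved.

```bash
cat >> h.py <<'E'
o=np.array([.6696,-.080]);A=np.array([[np.cos(.1),-np.sin(.1)],[np.sin(.1),np.cos(.1)]])
def cl(P): return (np.atleast_2d(P)[:,:2]-o)@A
def wd(c): return np.atleast_2d(c)@A.T+o
def screws(im,z=.03,x0=-.20,x1=-.10):
    # bright grey ring blobs in clamp-frame rectified patch
    s=2000; xs=np.arange(x1,x0,-1/s); ys=np.arange(.1,-.1,-1/s); Y,X=np.meshgrid(ys,xs)
    W=wd(np.c_[X.ravel(),Y.ravel()]); p=w2px(im,np.c_[W,np.full(len(W),z)]).astype(np.float32).reshape(*X.shape,2)
    return cv2.remap(cv2.cvtColor(im['pixels'],cv2.COLOR_RGB2BGR),p[...,0],p[...,1],cv2.INTER_LINEAR)
E
python3 - <<'E'
from h import *
im=grab('side'); b=screws(im)
im1={**im,'pixels':cv2.cvtColor(cv2.imread('pics/side0.png'),cv2.COLOR_BGR2RGB)}; a=screws(im1)
for n,i in(('now',b),('start',a)):
    g=cv2.cvtColor(i,cv2.COLOR_BGR2GRAY).astype(float)
    # mean brightness across jaw in the y -0.09..-0.065 and  y 0..0.03 
    for y0,y1 in((-.045,-.02),(-.09,-.065)):
        c=g[:,int((.1-y1)*2000):int((.1-y0)*2000)].mean(1)[::8]
        print(n,y0,c.astype(int))
w=grab('wrist'); bb=screws(w); cv2.imwrite('pics/v5.png',np.vstack([bb,a,b]));print(bb.shape)
E
```

```text
now -0.045 [201 198 190 185 175 155 148 153 146 111  90 103 113 115 113 112 112 115
 124 136 146 149 140 126 110]
now -0.09 [138 136 138 139 140 147 157 161 151 116 111 161 184 185 180 177 181 188
 190 191 185 177 183 191 192]
start -0.045 [198 200 202 203 195 167 151 154 146 114 100 127 145 149 144 140 144 150
 149 148 147 145 140 125 109]
start -0.09 [136 134 135 137 137 144 154 158 149 115 111 158 180 182 176 173 177 185
 188 188 182 174 179 188 188]
(200, 400, 3)
```

View pics/v5.png

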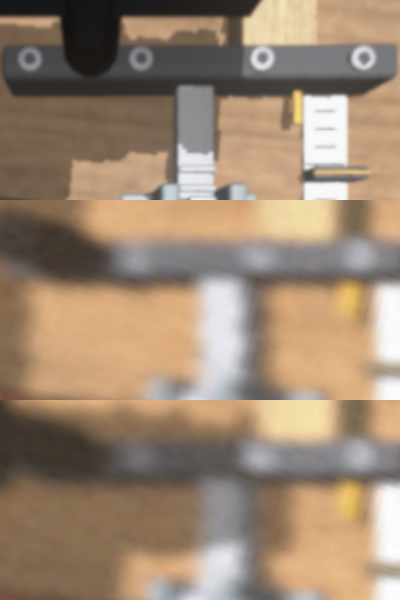

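Emit:
jog_arm(
  moves=[0.03, 0, -0.1, 0, 0, 0, 1, 0.03, 0, -0.2, 0, 0, 0, 1, 0.03, 0, -0.3, 0, 0, 0, 1, 0.03, 0, -0.4, 0, 0, 0, 1, 0.03, 0, -0.4, 0, 0, 0, 1, 0.03, 0, -0.4, 0, 0, 0, 1, 0.03, 0, -0.4, 0, 0, 0, 1, 0.03, 0, -0.4, 0, 0, 0, 1],
)

```text
time: 7.75
position: [0.5173, -0.0399, 0.1634]
tool_rot: [0.158, -3.136, -0.0]
ft_force: [-0.1, -0.8, 0.6]
grip_width: 0.834
grip_force: 0.0
```

```bash
cat >> h.py <<'E'
def asc(img,n=100):
    g=cv2.cvtColor(img,cv2.COLOR_BGR2GRAY); h=int(n*g.shape[0]/g.shape[1]*.5)
    g=cv2.resize(g,(n,h),interpolation=cv2.INTER_AREA)
    for r in g: print(''.join(' .:-=+*#%@'[::-1][min(9,int(v)*10//256)] for v in r))
E
python3 - <<'E'
from h import *
np.set_printoptions(precision=4,suppress=True)
print(ctrl.get_state()['position'])
im=grab('wrist','w5.png');asc(screws(im)[:, :260],100)
s=grab('scene','sc5.png'); p=w2px(s,[[.5357,-.038,.05]])[0].astype(int); asc(cv2.imread('pics/sc5.png')[p[1]-25:p[1]+20,p[0]-30:p[0]+30],90)
E
```

```text
[ 0.5173 -0.0399  0.1634]
-------------------------------========--------=================-----===---------------==+*#*=-:....
----------------------------==++******++==--------======================================+****+-::...
--------------------------=+**##%%%%%%###*+======----===================================+****+-::...
------------------------=+*##%%%%%%%%%%%%##**+++==--====---------------================++****+-::...
------------------------=*#%%%%%%%%%%%%%%%%#*++==-----------------------------===-----==+****+-::...
==-==-----==========---=+#%%%%%%%%%%%%%%%%%%#+=-----------------------------------------=+***+-::...
++++++===+++****++++++++*#%%%%%%%%%%%%%%%%%%#*+==-----=======----------=====------------=+***+-:....
**********************+**%%%%%%%%%%%%%%%%%%%%#*+++==+++++++++++=======++++++==---------==+***+-::::.
***********************##%%%%%%%%%%%%%%%%%%%%#*******************************++++++=====++++++=-----
*######**+++++***########%%%%%%%%%%%%%%%%%%%%####***+++++***###########**#**********++++++++++++=-::
#####**+++++++++**#######%%%%%%%%%%%%%%%%%%%%###**++++*+++**####
[... 5065 characters left out ...]
...:--=-==-=+******################**++++==+++==-::-:..  .      
...........................:-+***+++++***################***+++========++++===-:  ..  .   
.....................      -+*******##################**++===============++++++=-..  :--. 
.................... ......=+###*###############***+++======================+++==*+===+===
...............  ........:-+*################***+++=========================++******+++.:=
.....................======**##########**#**+==============================-=+******::: :-
..........::.:::-=======+==++*######***+++===========================----:: :-+*****-:.   
......----==-=================++*+**===============================--.....    =++****+=:.
```

The knob stands undisturbed at the expected place. The fingers seem to have shut above it, so the real tips look about 30 mm higher than the TCP reading. I'll go down to z = 0.034, which is clear of the jaw either way, and close.

Emit:
jog_arm(
  moves=[-0.062, 0, 0.1, 0, 0, 0, 1, -0.062, 0, 0.2, 0, 0, 0, 1, -0.062, 0, 0.3, 0, 0, 0, 1, -0.062, 0, 0.38, 0, 0, 0, 1, -0.062, 0, 0.41, 0, 0, 0, 1, -0.062, 0, 0.428, 0, 0, 0, 1, -0.062, 0, 0.428, 0, 0, 0, 1, -0.062, 0, 0.428, 0, 0, 0, 1],
)

```text
time: 8.85
position: [0.5372, -0.0381, 0.0369]
tool_rot: [-0.158, 3.136, -0.0]
ft_force: [0.3, -0.1, 0.3]
grip_width: 1.002
grip_force: 0.0
```

Emit:
jog_arm(
  moves=[0, 0, 0, 0, 0, 0, -1, 0, 0, 0, 0, 0, 0, -1, 0, 0, 0, 0, 0, 0, -1, 0, 0, 0, 0, 0, 0, -1, 0, 0, 0, 0, 0, 0, -1, 0, 0, 0, 0, 0, 0, -1, 0, 0, 0, 0, 0, 0, -1, 0, 0, 0, 0, 0, 0, -1],
  newtons=15,
)

```text
time: 9.85
position: [0.5367, -0.0382, 0.0363]
tool_rot: [-0.157, 3.137, -0.0]
ft_force: [-0.6, -1.0, 2.6]
grip_width: 0.175
grip_force: 0.9
```

There is light contact on the knob's top, so the tips really sit about 37 mm above the reported TCP. I'll open, go lower in small checked steps and close again.

Emit:
jog_arm(
  moves=[0, 0, -0.04, 0, 0, 0, 1, 0, 0, -0.04, 0, 0, 0, 1, 0, 0, -0.04, 0, 0, 0, 1, 0, 0, -0.04, 0, 0, 0, 1, 0, 0, 0, 0, 0, 0, 1, 0, 0, 0.015, 0, 0, 0, 1, 0, 0, 0.03, 0, 0, 0, 1, 0, 0, 0.04, 0, 0, 0, 1],
)

```text
time: 10.85
position: [0.5362, -0.0381, 0.0235]
tool_rot: [0.158, -3.137, -0.0]
ft_force: [-0.5, -0.2, 0.4]
grip_width: 0.965
grip_force: 0.0
```

Emit:
jog_arm(
  moves=[0, 0, 0.01, 0, 0, 0, 1, 0, 0, 0.02, 0, 0, 0, 1, 0, 0, 0.025, 0, 0, 0, 1, 0, 0, 0.03, 0, 0, 0, 1, 0, 0, 0.035, 0, 0, 0, 1, 0, 0, 0.04, 0, 0, 0, 1, 0, 0, 0.04, 0, 0, 0, 1, 0, 0, 0.04, 0, 0, 0, 1],
)

```text
time: 11.85
position: [0.5364, -0.038, 0.012]
tool_rot: [-0.158, 3.138, -0.0]
ft_force: [0.7, 0.2, 0.6]
grip_width: 1.0
grip_force: 0.0
```

Emit:
jog_arm(
  moves=[0, 0, 0, 0, 0, 0, -1, 0, 0, 0, 0, 0, 0, -1, 0, 0, 0, 0, 0, 0, -1, 0, 0, 0, 0, 0, 0, -1, 0, 0, 0, 0, 0, 0, -1, 0, 0, 0, 0, 0, 0, -1, 0, 0, 0, 0, 0, 0, -1, 0, 0, 0, 0, 0, 0, -1],
  newtons=15,
)

```text
time: 12.85
position: [0.5365, -0.0387, 0.012]
tool_rot: [-0.157, 3.137, -0.001]
ft_force: [0.3, -1.7, -0.4]
grip_width: 0.294
grip_force: 15.0
```

The width of 25.6 mm confirms the knob is held. Now I'll pull 30 mm.

Emit:
jog_arm(
  moves=[0, 0, 0, 0, 0, 0, -1, 0, 0, 0, 0, 0, 0, -1, 0.007, 0, 0, 0, 0, 0, -1, 0.014, 0, 0, 0, 0, 0, -1, 0.021, 0, 0, 0, 0, 0, -1, 0.028, 0, 0, 0, 0, 0, -1, 0.035, 0, 0, 0, 0, 0, -1, 0.042, 0, 0, 0, 0, 0, -1],
  newtons=50,
)

```text
time: 13.85
position: [0.53, -0.0394, 0.0122]
tool_rot: [-0.157, 3.125, -0.001]
ft_force: [17.6, -3.0, -16.8]
grip_width: 0.286
grip_force: 50.0
```

Emit:
jog_arm(
  moves=[0.007, 0, 0, 0, 0, 0, -1, 0.014, 0, 0, 0, 0, 0, -1, 0.021, 0, 0, 0, 0, 0, -1, 0.028, 0, 0, 0, 0, 0, -1, 0.035, 0, 0, 0, 0, 0, -1, 0.042, 0, 0, 0, 0, 0, -1, 0.049, 0, 0, 0, 0, 0, -1, 0.056, 0, 0, 0, 0, 0, -1],
)

```text
time: 14.85
position: [0.5128, -0.0412, 0.0134]
tool_rot: [-0.157, 3.126, -0.001]
ft_force: [11.9, -2.4, -7.9]
grip_width: 0.289
grip_force: 50.0
```

```bash
python3 - <<'E'
from h import *
np.set_printoptions(precision=4,suppress=True)
im=grab('wrist','w6.png');b=screws(im);cv2.imwrite('pics/p6.png',b);asc(b[:,180:],110)
print(cl(ctrl.get_state()['position']))
E
```

```text
#%%%%%%%%%%%%%%%%%%%%%%%%%%%%%%%%%%%%%%%%%%%%%%%%%%%%%%%%%%%%%%%%%%%####****+=================================
#%%%%%%%%%%%%%%%%%%%%%%%%%%%%%%%%%%%%%%%%%%%%%%%%%%%%%%%%%%%%%%%########****==================================
%%%%%%%%%%%%%%%%%%%%%%%%%%%%%%%%%%%%%%%%%%%%%%%%%%%%%%%%%%%%%%########******+=================================
%%%%%%%%%%%%%%%%%%%%%%%%%%%%%%%%%%%%%%%%%%%%%%%%%%%%%%%%%%%#######*#********+=================================
%%%%%%%%%%%%%%%%%%%%%%%%%%%%%%%%%%%%%%%%%%%%%%%%%%%%%%%%%#################**++++++++++++++++++++++++++++++++++
%%%%%%%%%%%%%%%%%%%%%%%%%%%%%%%%%%%%%%%%%%%%%%%%%%%%%%%%###################*++++++++++++++++++++++++++++++++**
%%%%%%%%%%%%%%%%%%%%##########%%%%%%%%%%%%%%%%%%%%%%%%%%##################**********************************##
%%%%%%%%%%%%%%%%%%%%%%%%%%%%%%%%%%%%%%%%%%%%%%%%%%%%%%%%%%%%%%%%%%%%%%%%###***************************########
%%%%%%%%%%%%%%%%%%%%%%%%%%%%%%%%%%%%%%%%%%%%%%%%%%%%%%%%%%%%%%%%%%%%%%########################################
%%%%%%%%%%%%%%%%%%%%%%%%%%%%%%%%%%%%%%%%%%%%%%%%%%%%%%%%%%%%%%%%%%%#*+===============================
[... 3769 characters left out ...]
::::::::::::::
....:----------==++===-::::::::::::::::::::::::::::::::::-=++****+--------------------------::::::::::::::::::
     .:--------==++++=-:::::::::::::::.....:::::::::::::--=+******+++++++++++++++++++++++===--::::::::::::::::
       .:::::::-=++++++++-:......:::::..........:::::::::-=++===+++++++++++=====+++++==----:::::::::::::::::::
               .-+++****+-:......:::::::::::::::::::::::::--.      .             .::::::::::::::::::::::::::::
               .-+******+-:......:::::::::::::::::::::::::::                     .::::::::::::::::::::::::::::
..:--.           .=*****+-:......:::::::::::::::::::::::::::                     ..:::::::::::::::::::::::::::
[[-0.1523  0.0543]]
```

Emit:
jog_arm(
  moves=[0.006, 0, 0, 0, 0, 0, -1, 0.012, 0, 0, 0, 0, 0, -1, 0.018, 0, 0, 0, 0, 0, -1, 0.024, 0, 0, 0, 0, 0, -1, 0.024, 0, 0, 0, 0, 0, -1, 0.024, 0, 0, 0, 0, 0, -1, 0.024, 0, 0, 0, 0, 0, -1, 0.024, 0, 0, 0, 0, 0, -1],
)

```text
time: 15.9
position: [0.5069, -0.0418, 0.0134]
tool_rot: [-0.157, 3.124, -0.001]
ft_force: [14.1, -2.7, -9.0]
grip_width: 0.286
grip_force: 50.0
```

```bash
cat >> h.py <<'E'
def jawx(im):
    # row profile of screw rings (columns at y=-.0275,-.0815) vs jaw body
    b=cv2.cvtColor(screws(im,x0=-.22,x1=-.08),cv2.COLOR_BGR2GRAY).astype(float)
    out=[]
    for y in(-.0275,-.0815):
        c=int((.1-y)*2000); p=cv2.GaussianBlur(b[:,c-24:c+24],(0,0),1)
        k=np.zeros((40,40),np.float32); cv2.circle(k,(20,20),7,1,3); k-=k.mean()
        r=cv2.matchTemplate(p.astype(np.float32),k,cv2.TM_CCOEFF_NORMED); _,v,_,l=cv2.minMaxLoc(r)
        out.append((round(-.08-(l[1]+20)/2000,4),round(.1-(c-24+l[0]+20)/2000,4),round(v,2)))
    return out
E
python3 - <<'E'
from h import *
np.set_printoptions(precision=4,suppress=True)
im=grab('wrist','w7.png');print(jawx(im),cl(ctrl.get_state()['position']))
print(jawx(np.load('pics/w1.npy',allow_pickle=True).item()))
E
```

```text
[(-0.1505, -0.0295, 0.44), (-0.15, -0.082, 0.5)] [[-0.1581  0.0542]]
[(-0.13, -0.0295, 0.52), (-0.1295, -0.081, 0.62)]
```

Emit:
jog_arm(
  moves=[0.006, 0, 0, 0, 0, 0, -1, 0.012, 0, 0, 0, 0, 0, -1, 0.018, 0, 0, 0, 0, 0, -1, 0.024, 0, 0, 0, 0, 0, -1, 0.027, 0, 0, 0, 0, 0, -1, 0.027, 0, 0, 0, 0, 0, -1, 0.027, 0, 0, 0, 0, 0, -1, 0.027, 0, 0, 0, 0, 0, -1],
)

```text
time: 16.95
position: [0.5008, -0.0424, 0.0134]
tool_rot: [-0.158, 3.12, -0.001]
ft_force: [19.7, -2.5, -15.0]
grip_width: 0.286
grip_force: 50.0
```

```bash
python3 - <<'E'
from h import *
im=grab('wrist','w8.png');print(jawx(im),cl(ctrl.get_state()['position']))
E
```

```text
[(-0.1565, -0.0295, 0.44), (-0.1565, -0.082, 0.51)] [[-0.16425987  0.05423598]]
```

Emit:
jog_arm(
  moves=[0.004, 0, 0, 0, 0, 0, -1, 0.008, 0, 0, 0, 0, 0, -1, 0.009, 0, 0, 0, 0, 0, -1, 0.005, 0, 0, 0, 0, 0, -1, 0, 0, 0, 0, 0, 0, -1, -0.007, 0, 0, 0, 0, 0, -1, -0.014, 0, 0, 0, 0, 0, -1, -0.02, 0, 0, 0, 0, 0, -1],
)

```text
time: 18.0
position: [0.5036, -0.0421, 0.0134]
tool_rot: [-0.157, 3.126, -0.001]
ft_force: [7.8, -2.4, -3.4]
grip_width: 0.284
grip_force: 50.0
```

Emit:
jog_arm(
  moves=[-0.007, 0, 0, 0, 0, 0, -1, -0.014, 0, 0, 0, 0, 0, -1, -0.02, 0, 0, 0, 0, 0, -1, -0.02, 0, 0, 0, 0, 0, -1, -0.02, 0, 0, 0, 0, 0, 1, -0.02, 0, 0, 0, 0, 0, 1, -0.02, 0, 0, 0, 0, 0, 1, -0.02, 0, 0, 0, 0, 0, 1],
)

```text
time: 19.0
position: [0.5036, -0.041, 0.0117]
tool_rot: [0.158, -3.137, -0.001]
ft_force: [0.7, -1.1, 0.4]
grip_width: 0.656
grip_force: 0.0
```

Emit:
jog_arm(
  moves=[0, 0, 0, 0, 0, 0, 1, 0, 0, 0, 0, 0, 0, 1, 0, 0, -0.1, 0, 0, 0, 1, 0, 0, -0.2, 0, 0, 0, 1, 0, 0, -0.3, 0, 0, 0, 1, 0, 0, -0.4, 0, 0, 0, 1, 0, 0, -0.5, 0, 0, 0, 1, 0, 0, -0.5, 0, 0, 0, 1],
)

```text
time: 20.0
position: [0.5057, -0.0414, 0.1645]
tool_rot: [-0.158, 3.132, -0.001]
ft_force: [-0.8, -0.7, -0.1]
grip_width: 0.997
grip_force: 0.0
```

```bash
python3 - <<'E'
from h import *
im=grab('wrist','w9.png');print(jawx(im),cl(ctrl.get_state()['position']))
top(im,.44,.68,-.2,.04,.012,2000,'q9.png'); asc(cv2.imread('pics/q9.png')[220:420,300:480],100)
E
```

```text
[(-0.1535, -0.0295, 0.56), (-0.154, -0.081, 0.48)] [[-0.16044845  0.05493374]]
***#**+=-:::::::::::::::::::::::::::::::::::::::::------------------================================
***#**+=-::::::::::::::::::::::::::::::::::::::::::---------------------==========================--
+**##*+=--:::::::::::::::::::::::::::::::::::::::::----------------------------------===------------
+***#*+=--::::::::::..:::::::..::::::::::::::::::::-------------------------------------------------
+***#**+=-::::::::.....::::::::::::::::::::::::-----------------------------------------------------
+***#**+=-::::::::::::::::::::::---------==========-------------------------------------------------
+***#**+=--------------==========+++++++++*****++==-------------------------------------------------
+***##**++=====++++++++****************#####***+==--------------------------------------------------
+***###*************#######################**++=---------------::::::::::::::-----------------------
++***##################################*****+==---:::::.....................::----------------------
++***######
[... 3833 characters left out ...]
+==---::----=========------------------------------:..                       .:---------------
-==++**+=-:::::---===---===========--------------------=--:.     .............     .::--------------
-=+**#*+=--::::--------------===-----------------------=--:.    .........          ..:--------------
-=**##*+=--:::::----:::::::-------------------------------:.                        .:--------------
-=+****+=--:::::----::::::::------------------------------:.                        .:--------------
:--======--::::::-::::::::::------------------------------:.                        ..:-------------
..:::::-=--::::::::::::::::::-----------------------------:..     .............     ..:-------------
```

The jaw is held at gap 145 and the pointer is level with the mark to a few mm. Next I'll grasp the done block at clamp (-0.062, -0.041).

Emit:
jog_arm(
  moves=[-0.1, -0.1, 0, 0, 0, 0, 1, -0.2, -0.2, 0.05, 0, 0, 0, 1, -0.328, -0.32, 0.15, 0, 0, 0, 1, -0.328, -0.32, 0.3, 0, 0, 0, 1, -0.328, -0.32, 0.4, 0, 0, 0, 1, -0.328, -0.32, 0.45, 0, 0, 0, 1, -0.328, -0.32, 0.5, 0, 0, 0, 1, -0.328, -0.32, 0.5, 0, 0, 0, 1],
)

```text
time: 21.05
position: [0.6108, -0.1268, 0.0112]
tool_rot: [0.158, -3.136, -0.0]
ft_force: [-0.7, -0.2, -0.3]
grip_width: 1.001
grip_force: 0.0
```

Emit:
jog_arm(
  moves=[0, 0, 0.03, 0, 0, 0, 1, 0, 0, 0.06, 0, 0, 0, 1, 0, 0, 0.09, 0, 0, 0, 1, 0, 0, 0.11, 0, 0, 0, 1, 0, 0, 0.125, 0, 0, 0, 1, 0, 0, 0.13, 0, 0, 0, 1, 0, 0, 0.13, 0, 0, 0, 1, 0, 0, 0.13, 0, 0, 0, 1],
)

```text
time: 22.05
position: [0.6117, -0.127, -0.0267]
tool_rot: [-0.158, 3.137, -0.0]
ft_force: [0.0, 0.1, -1.0]
grip_width: 0.999
grip_force: 0.0
```

Emit:
jog_arm(
  moves=[0, 0, 0, 0, 0, 0, -1, 0, 0, 0, 0, 0, 0, -1, 0, 0, 0, 0, 0, 0, -1, 0, 0, 0, 0, 0, 0, -1, 0, 0, 0, 0, 0, 0, -1, 0, 0, 0, 0, 0, 0, -1, 0, 0, 0, 0, 0, 0, -1, 0, 0, 0, 0, 0, 0, -1],
  newtons=25,
)

```text
time: 23.05
position: [0.6113, -0.1271, -0.027]
tool_rot: [0.158, -3.138, 0.0]
ft_force: [-0.3, -0.9, 0.6]
grip_width: 0.435
grip_force: 25.0
```

```bash
python3 - <<'E'
from h import *
st=ctrl.get_state();print(cl(st['position']),st['position'],st['joint_positions'].round(2))
a=grab('scene','sc10.png');w=grab('wrist','w10.png')
np.save('pics/w10.npy',w,allow_pickle=True)
E
```

```text
[[-0.06266871 -0.04106921]] [ 0.61134445 -0.12712047 -0.0270027 ] [ 0.25  0.45 -0.1   1.73  0.05  0.97  1.79]
```

The block is gripped at 37.8 mm wide. I'll slide it out to the left, then pull it back towards the robot while turning it.

Emit:
jog_arm(
  moves=[0, 0, -0.012, 0, 0, 0, -1, 0, 0.07, -0.012, 0, 0, 0, -1, 0, 0.16, -0.012, 0, 0, 0, -1, 0, 0.27, -0.012, 0, 0, 0, -1, 0, 0.38, -0.012, 0, 0, 0, -1, 0, 0.49, -0.012, 0, 0, 0, -1, 0, 0.59, -0.012, 0, 0, 0, -1, 0, 0.637, -0.012, 0, 0, 0, -1],
)

```text
time: 24.15
position: [0.5913, 0.0674, -0.0233]
tool_rot: [0.165, -3.137, -0.002]
ft_force: [0.2, -0.9, -0.7]
grip_width: 0.433
grip_force: 25.0
```

Emit:
jog_arm(
  moves=[0.02, 0, 0, 0, 0, 0, -1, 0.08, 0, 0, 0, 0, 0, -1, 0.16, 0, 0, 0, 0, 0, -1, 0.24, 0, 0, 0, 0, 0, -1, 0.32, 0, 0, 0, 0, 0, -1, 0.39, 0, 0, 0, 0, 0, -1, 0.42, 0, 0, 0, 0, 0, -1, 0.42, 0, 0, 0, 0, 0, -1],
)

```text
time: 25.15
position: [0.4669, 0.0496, -0.0232]
tool_rot: [-0.156, 3.137, -0.001]
ft_force: [0.5, -1.1, -0.1]
grip_width: 0.43
grip_force: 25.0
```

```bash
python3 - <<'E'
from h import *
st=ctrl.get_state();print(cl(st['position']),st['position'])
w=grab('wrist','w11.png'); np.save('pics/w11.npy',w,allow_pickle=True)
x=cv2.imread('pics/w11.png'); cv2.imwrite('pics/v11.png',cv2.resize(x,(800,600)))
E
```

```text
[[-0.18874934  0.14917493]] [ 0.46690098  0.04958618 -0.02324979]
```

View pics/v11.png

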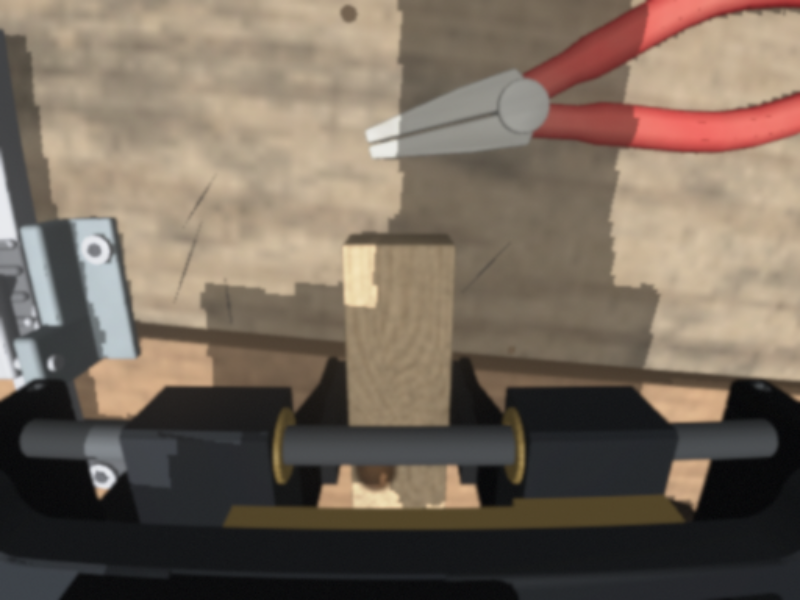

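The block is held, with its near end at (400,240), and the pliers are about 40 mm clear of it. I'll slide it left to the mat.

Emit:
jog_arm(
  moves=[0.04, 0.004, -0.005, 0, 0, 0, -1, 0.076, 0.008, -0.005, 0, 0, 0, -1, 0.072, 0.06, -0.005, 0, 0, 0.01, -1, 0.064, 0.14, -0.005, 0, 0, 0.02, -1, 0.054, 0.24, -0.005, 0, 0, 0.023, -1, 0.044, 0.34, -0.005, 0, 0, 0.023, -1, 0.034, 0.43, -0.005, 0, 0, 0.023, -1, 0.028, 0.49, -0.005, 0, 0, 0.023, -1],
)

```text
time: 26.2
position: [0.443, 0.1974, -0.0219]
tool_rot: [0.123, -3.139, -0.0]
ft_force: [0.4, -0.3, -1.3]
grip_width: 0.436
grip_force: 25.0
```

Emit:
jog_arm(
  moves=[-0.004, 0.05, 0, 0, 0, 0, -1, -0.008, 0.13, 0, 0, 0, 0, -1, -0.013, 0.22, 0, 0, 0, 0, -1, -0.018, 0.32, 0, 0, 0, 0, -1, -0.022, 0.42, 0, 0, 0, 0, -1, -0.026, 0.48, 0, 0, 0, 0, -1, -0.026, 0.494, 0, 0, 0, 0, -1, -0.026, 0.494, 0, 0, 0, 0, -1],
)

```text
time: 27.2
position: [0.4403, 0.3433, -0.0222]
tool_rot: [0.119, -3.139, 0.002]
ft_force: [-0.3, -0.5, -0.7]
grip_width: 0.431
grip_force: 25.0
```

```bash
python3 - <<'E'
from h import *
st=ctrl.get_state();print(st['position'],st['tool_rot'],st['joint_positions'].round(2))
w=grab('wrist','w12.png'); np.save('pics/w12.npy',w,allow_pickle=True)
g=cv2.imread('pics/w12.png'); asc(g[:330],110)
E
```

```text
[ 0.440274    0.34326966 -0.02218268] [ 1.19203307e-01 -3.13901943e+00  1.73209373e-03] [-0.39  0.35 -0.37  1.88  0.16  0.94  0.81]
*+==---============================+=++++++++++-:::::::::.....::::::::---:::::.........:::::::----============
.......:=============================++====+++++=-:...::...:.....::::::::::::........................:::--====
.........-=========+==============+++++++++++++++=-..:::::::.......::.......................................::
........:=##*======+========++===++++++++++++++=====:::...:...................................................
.....:::.:=*##+====================+++++++++++++++++==-:::::::::::............................................
..:::::::-=+**=-======++===========++++******++++++++++=------::::::::........::..............................
:::::--=+*+=-:..:-==============+++++****++++++++++++++++-----:-----:::::::::..:....::........................
::--=+*+=:........:-=============+++++**++++++++++++++++++=-:-------::---:::::.:::...:........::..............
=++*+-:.............:==============+++++++++++++++++++++++++=-----------::::::::
[... 2216 characters left out ...]
%%%%%%%%%%%%%%%*++++===*%%%%%%@@@@
@@%*********++++*######%%%%%%%%%%%%%%#+*########*************#########*+%%%%%%%%%%%%%%%%%%%%%#************#@@@
@@%********+----=####################*+********************************=#####################*************#@@@
@@@@@@%%%%%%-::::+*##################*+**###****+*****+++=+++*****###**=#####################**+=*%%%%@@@@@@@@
%@@@@@@@@@@@*....:**##################+#%@@@####++**+=:.-----*###%@@@%#+%###################+-:-=%@@@@@@@@@@@%
%%@@@@@@@@@@%=....+##################%%%%%@%***+: ...      :-++++*@@@%%%###################*=+**%@@@@@@@@@@@%%
%%%%@@@@@@@@@@#=:.:#############******#####*===-----------------==####**********************+*+=@@@@@@@@@@%%%%
```

```bash
python3 - <<'E'
from h import *
np.set_printoptions(precision=4,suppress=True)
w=np.load('pics/w12.npy',allow_pickle=True).item()
g=cv2.cvtColor(w['pixels'],cv2.COLOR_RGB2GRAY).astype(float)
for c in(240,255,270): print(c,g[95:165:3,c-4:c+4].mean(1).astype(int))
print('L/R row 190',g[190,150:350:4].astype(int))
print('row 125',g[125,150:350:4].astype(int))
E
```

```text
240 [106 103 107 110 109  80  47  46  46  47  46  46  47  47  47  47  48  49
  62  78  95 160 167 166]
255 [108 102 103 107 108  71  48  48  47  47  47  47  47  47  48  48  48  49
  63  81  98 166 177 175]
270 [107 102 101 105 109  69  49  49  48  49  48  48  48  48  48  49  49  50
  62  80  99 167 176 175]
L/R row 190 [125 122 122 123 124 124 113  56  58  57  52  51  51  52  51  52  51  63
 169 165 169 166 164 161 170 179 182 171 175 172 170 171 176 175 173 115
  53  52  52  51  51  50  49  49  50  77 141 141 139 136]
row 125 [117 122 125 127 119  64  53  52  50  50  50  49  48  47  47  45  46  46
  46  45  46  47  47  46  47  47  46  47  47  48  49  49  49  49  50  50
  51  51  53  52  54  54  68  73  76  76 110 206 201 193]
```

```bash
python3 - <<'E'
from h import *
np.set_printoptions(precision=4,suppress=True)
w=np.load('pics/w12.npy',allow_pickle=True).item()
print('mat near',px2w(w,[(240,111),(270,110)],.002)[:,:2],'mat sides r125',px2w(w,[(169,125),(334,125)],.002)[:,:2],'r190',px2w(w,[(176,190),(330,190)],.002)[:,:2])
print('blk near top',px2w(w,[(240,157),(270,157)],.032)[:,:2],'sides r190',px2w(w,[(219,190),(290,190)],.032)[:,:2])
E
```

```text
mat near [[0.3611 0.3291]
 [0.3592 0.3467]] mat sides r125 [[0.3721 0.2872]
 [0.3647 0.3856]] r190 [[0.4126 0.2913]
 [0.405  0.3893]]
blk near top [[0.3829 0.332 ]
 [0.3818 0.3472]] sides r190 [[0.4012 0.3221]
 [0.3984 0.3593]]
```

The mat centre is about (0.435, 0.344) with yaw about 0.10. I'll shift 6 mm nearer, lower, release and rise.

Emit:
jog_arm(
  moves=[0.01, 0, 0, 0, 0, -0.02, -1, 0.021, 0, 0, 0, 0, -0.02, -1, 0.021, 0, 0.005, 0, 0, -0.02, -1, 0.021, 0, 0.01, 0, 0, -0.02, -1, 0.021, 0, 0.01, 0, 0, -0.02, -1, 0.021, 0, 0.01, 0, 0, -0.02, 0.3, 0.021, 0, 0.01, 0, 0, -0.02, 0.3, 0.021, 0, 0.01, 0, 0, -0.02, 0.3],
)

```text
time: 28.25
position: [0.434, 0.3439, -0.0249]
tool_rot: [-0.153, 3.138, 0.0]
ft_force: [0.0, -0.8, -0.4]
grip_width: 0.627
grip_force: 0.0
```

Emit:
jog_arm(
  moves=[0, 0, 0, 0, 0, 0, 0.5, 0, 0, 0, 0, 0, 0, 0.6, 0, 0, -0.05, 0, 0, 0, 1, 0, 0, -0.15, 0, 0, 0, 1, 0, 0, -0.3, 0, 0, 0, 1, 0, -0.1, -0.45, 0, 0, 0, 1, -0.15, -0.3, -0.55, 0, 0, 0, 1, -0.25, -0.4, -0.6, 0, 0, 0, 1],
)

```text
time: 29.25
position: [0.5208, 0.2315, 0.158]
tool_rot: [-0.155, 3.134, 0.001]
ft_force: [0.4, 1.3, -0.8]
grip_width: 1.003
grip_force: 0.0
```

```bash
python3 - <<'E'
from h import *
np.set_printoptions(precision=4,suppress=True)
st=ctrl.get_state();print(st['position'],st['tool_rot'],cl(st['position']))
w=grab('wrist','w13.png'); np.save('pics/w13.npy',w,allow_pickle=True)
top(w,.33,.68,.06,.42,.02,1000,'t13.png');x=cv2.imread('pics/t13.png');print(x.shape);asc(x,120)
E
```

```text
[0.5208 0.2315 0.158 ] [-0.1553  3.1343  0.0012] [[-0.1169  0.3248]]
(350, 360, 3)
%%%#################################################################################################################%###
##############################################################################################%%%%%%%%%%%%%%%%%%%%##***#
##########################################################################%%%%%%%%%%%%%%####%%%%%%%%%%%%%%%%%%%%%*+====+
######################################################%%%%%%%%%%%############*****+++++++++#%%%%%%%%%%%%%%%%%%%#+==--==+
##############################%%%%%%%%%%%#######****####********+++++++++++++++++++==+++++*%%%%%%%%%%%%%%%%%%#+=========
########%%%%%%%%%%%%%%%%%%%%#***+++===---:::::....:=*#*+++++++++==++++========++++++======#%%%%%%%%%%%%%%%%#*===========
%%%%%%%%%%%%%%%%%%%%@@@@%#+*+:..................:-+*#*++++++=====++=========+++=++++=====*%%%%%%%%%%%%%%%#*=============
**#%@@@@@@@@@@@@@@@@@@@@@%*==++=:............:-+****++==+++++====+=============+******+++#%%%%%%%%%%%%%%*+==============
+==+*#%@@@@@@@@@@@@@@@@@@@%*++****++======++**###
[... 5300 characters left out ...]
******++++++++==+==----------=****************+**********#**++=====================-.  ..... ..
==+++==========+++======++++===+=============----------+*********************###*****+=================-==+*+:  .....:--
================================================--------=********++******###*********+=--------------=++**+===--:::-----
=================++++++=============++++==+++====--------=************##**************+------------+***+=====-----------
===----=========+===++++=========++===+++++++====--------==*******##*******************+===++++**#%%%%%%%%%%%%@@@@@@@@@@
-==========================++=========++++++===------------=********#####%%%%%%@@@@@@@@@@@@@@@@@@@@@@@@@@@@@@@@@@@@@@@@@
```

The done block lies fully on the mat with a margin on every side. The left blank hasn't moved, so I'll grasp it at (0.577, 0.171) with yaw -0.21.

Emit:
jog_arm(
  moves=[-0.08, -0.1, 0.05, 0, 0, 0.15, 1, -0.166, -0.219, 0.15, 0, 0, 0.297, 1, -0.166, -0.219, 0.28, 0, 0, 0.297, 1, -0.166, -0.219, 0.4, 0, 0, 0.297, 1, -0.166, -0.219, 0.5, 0, 0, 0.297, 1, -0.166, -0.219, 0.56, 0, 0, 0.297, 1, -0.166, -0.219, 0.612, 0, 0, 0.297, 1, -0.166, -0.219, 0.612, 0, 0, 0.297, 1],
)

```text
time: 30.3
position: [0.5752, 0.1715, -0.0293]
tool_rot: [-0.335, -3.123, 0.001]
ft_force: [0.0, -0.1, -0.1]
grip_width: 1.0
grip_force: 0.0
```

Emit:
jog_arm(
  moves=[0, 0, 0, 0, 0, 0, -1, 0, 0, 0, 0, 0, 0, -1, 0, 0, 0, 0, 0, 0, -1, 0, 0, 0, 0, 0, 0, -1, 0, 0, 0, 0, 0, 0, -1, 0, 0, 0, 0, 0, 0, -1, 0, 0, 0, 0, 0, 0, -1, 0, 0, 0, 0, 0, 0, -1],
  newtons=25,
)

```text
time: 31.3
position: [0.5757, 0.1716, -0.0287]
tool_rot: [0.335, 3.124, -0.0]
ft_force: [0.7, 0.3, 0.7]
grip_width: 0.481
grip_force: 25.0
```

```bash
python3 - <<'E'
from h import *
np.set_printoptions(precision=4,suppress=True)
st=ctrl.get_state();print(st['position'],cl(st['position']),st['tool_rot'],st['joint_positions'].round(2))
w=grab('wrist','w14.png'); np.save('pics/w14.npy',w,allow_pickle=True)
asc(cv2.imread('pics/w14.png')[100:330,130:390],110)
E
```

```text
[ 0.5757  0.1716 -0.0287] [[-0.0683  0.2597]] [ 0.3348  3.1236 -0.    ] [-0.16  0.42 -0.21  1.79  0.1   0.95  0.94]
::::::::::::-=++++++++++++++++++++++++++++++++++++++++++++++++++++++++++++++++++++++++=:::::::::::::::::::::::
::::::::::::::-=+++++++++++++++++++++++++++++++++++++++++++++++++++++++++++++++++++++++=-:::::::::::::::::::::
::::::::::::::::=++++++++++++++++++++++++++++++++++++++++++++++++++++++++++++++++++++++++=-:::::::::::::::::::
::::::::::::::::--=+++++++++++++++++++++++++++++++++++++++++++++++++++++++++++++++++++++++=-::::::::::::::::::
::::::::::::::::::-=+++++++++++++++++++++++++++++++++++++++++++++++++++++++++++++++++++++++=-:::::::::::::::::
:::::::::::::::::::--=+++++++++++++++++++++++++++++++++++++++++++++++++++++++++++++++++++++++=::::::::::::::::
:::::::::::::::::::::-++++++++++++++++++++++++++++++++++++++++++++++++++++++++++++++++++++++++=-::::::::::::::
:::::::::::::::::::::--=+++++++++++++++++++++++++++++++++++++++++++++++++++++++++++++++++++++++=::::::::::::::
:::::::::::::::::::::::-=+++++++++++++++++++++++++++++++++++++++++++++++++++++++++++++++++++++++
[... 3643 characters left out ...]
%%%%%%%%####++%%%%%%%%%%%%%%%%%%%%
%%%%%%%%%%%%%%%%#+*##%%@@@@@@@%%%%%#**#########################%###+===#%%%%@@@@@@@@%##*+*%%%%%%%%%%%%%%%%%%%%
%%%%%%%%%%%%%%%%%#*#%%@@@@@@@@####+---+#********+++++*******###%###+---+###%@@@@@@@@@%#**%%%%%%%%%%%%%%%%%%%%%
%%%%%%%%%%%%%%%%%@%@@@@@@@@@@%=----::-=*+++++**+++++++++++++**#####+-:-----+%@@@@@@@@@@@@%%%%%%%%%%%%%%%%%%%%%
%%%%%%%%%%%%%%%%%@@@@@@@@@@@@#-----:::=+++++++**+++++**++++++**###*=--------*@@@@@@@@@%%%%####################
%%%%%%%%%%%#####%%%%%%%%%%%%%+--------=++++++***+++++**++++++***++*=========+%%%%%%%%%%#**********************
%%%%%%%%%##***************************************************************************************************
```

Emit:
jog_arm(
  moves=[0, 0, -0.012, 0, 0, 0, -1, 0, 0, -0.012, 0, 0, -0.1, -1, 0, 0, -0.012, 0, 0, -0.2, -1, 0, 0, -0.012, 0, 0, -0.297, -1, -0.01, -0.03, -0.012, 0, 0, -0.297, -1, -0.03, -0.095, -0.012, 0, 0, -0.297, -1, -0.055, -0.175, -0.012, 0, 0, -0.297, -1, -0.081, -0.254, -0.012, 0, 0, -0.297, -1],
)

```text
time: 32.35
position: [0.5834, 0.0889, -0.0252]
tool_rot: [0.149, -3.138, 0.002]
ft_force: [0.2, -0.2, -0.7]
grip_width: 0.479
grip_force: 25.0
```

Emit:
jog_arm(
  moves=[-0.01, -0.03, 0, 0, 0, 0, -1, -0.02, -0.11, 0, 0, 0, 0, -1, -0.02, -0.19, 0, 0, 0, 0, -1, -0.02, -0.27, 0, 0, 0, 0, -1, -0.02, -0.35, 0, 0, 0, 0, -1, -0.02, -0.42, 0, 0, 0, 0, -1, -0.02, -0.445, 0, 0, 0, 0, -1, -0.02, -0.445, 0, 0, 0, 0, -1],
)

```text
time: 33.35
position: [0.6023, -0.0404, -0.0252]
tool_rot: [0.152, -3.138, -0.0]
ft_force: [-0.9, -0.1, -1.6]
grip_width: 0.48
grip_force: 25.0
```

```bash
python3 - <<'E'
from h import *
np.set_printoptions(precision=4,suppress=True)
st=ctrl.get_state();print(st['position'],cl(st['position']),st['tool_rot'],st['grip_width'])
w=grab('wrist','w15.png'); print(jawx(w))
E
```

```text
[ 0.6023 -0.0404 -0.0252] [[-0.063   0.0461]] [ 0.1517 -3.1379 -0.0005] 0.4804168864438031
[(-0.1545, -0.0295, 0.45), (-0.154, -0.08, 0.33)]
```

Emit:
jog_arm(
  moves=[0, 0, 0.006, 0, 0, 0, -1, 0, 0, 0.011, 0, 0, 0, -1, 0, 0, 0.011, 0, 0, 0, -1, 0, 0, 0.011, 0, 0, 0, 0.4, 0, 0, 0.011, 0, 0, 0, 0.4, 0, 0, 0.011, 0, 0, 0, 0.4, 0, 0, 0.011, 0, 0, 0, 0.4, 0, 0, -0.05, 0, 0, 0, 0.4],
)

```text
time: 34.4
position: [0.6007, -0.0403, -0.011]
tool_rot: [0.153, -3.134, -0.001]
ft_force: [-0.2, -0.5, -0.2]
grip_width: 0.697
grip_force: 0.0
```

Emit:
jog_arm(
  moves=[0, 0, -0.12, 0, 0, 0, 1, 0, 0, -0.25, 0, 0, 0, 1, 0.03, -0.12, -0.4, 0, 0, 0, 1, 0.08, -0.25, -0.55, 0, 0, 0, 1, 0.12, -0.4, -0.6, 0, 0, 0, 1, 0.17, -0.55, -0.6, 0, 0, 0, 1, 0.2, -0.7, -0.6, 0, 0, 0, 1, 0.22, -0.75, -0.6, 0, 0, 0, 1],
)

```text
time: 35.4
position: [0.5573, -0.2747, 0.1712]
tool_rot: [-0.145, 3.137, -0.003]
ft_force: [-0.4, 1.2, 0.0]
grip_width: 0.994
grip_force: 0.0
```

```bash
python3 - <<'E'
from h import *
np.set_printoptions(precision=4,suppress=True)
w=grab('wrist','w16.png');w=grab('wrist','w16.png'); np.save('pics/w16.npy',w,allow_pickle=True)
st=ctrl.get_state();print(st['position'],st['tool_rot'],st['joint_positions'].round(2))
top(w,.48,.68,-.42,-.02,.028,1500,'t16.png');x=cv2.imread('pics/t16.png');cv2.imwrite('pics/v16.png',x);print(x.shape)
E
```

```text
[ 0.5577 -0.2727  0.1707] [-0.1473  3.1377 -0.0013] [ 0.46  0.27 -0.06  1.55  0.02  1.33  2.06]
(301, 600, 3)
```

View pics/v16.png

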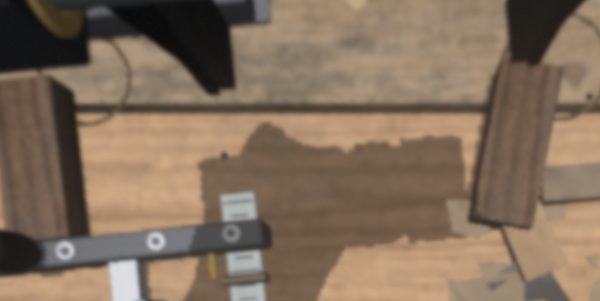

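The right blank is unmoved, centred at about (517,142) px, which is (0.585, -0.3645) with yaw -0.185. An offcut lies beside its near end, so I'll grasp 8 mm further out with a narrower opening. The pointer at (212,275) is level with the mark line at (240,278).

Emit:
jog_arm(
  moves=[-0.05, -0.15, 0.05, 0, 0, 0.13, 0.5, -0.088, -0.321, 0.15, 0, 0, 0.266, 0.5, -0.088, -0.321, 0.3, 0, 0, 0.266, 0.5, -0.088, -0.321, 0.42, 0, 0, 0.266, 0.5, -0.088, -0.321, 0.52, 0, 0, 0.266, 0.5, -0.088, -0.321, 0.6, 0, 0, 0.266, 0.5, -0.088, -0.321, 0.657, 0, 0, 0.266, 0.5, -0.088, -0.321, 0.657, 0, 0, 0.266, 0.5],
)

```text
time: 36.5
position: [0.594, -0.3617, -0.0284]
tool_rot: [-0.281, -3.127, -0.003]
ft_force: [-0.7, -0.3, -0.3]
grip_width: 0.753
grip_force: 0.0
```

Emit:
jog_arm(
  moves=[0, 0, 0, 0, 0, 0, -1, 0, 0, 0, 0, 0, 0, -1, 0, 0, 0, 0, 0, 0, -1, 0, 0, 0, 0, 0, 0, -1, 0, 0, 0, 0, 0, 0, -1, 0, 0, 0, 0, 0, 0, -1, 0, 0, 0, 0, 0, 0, -1, 0, 0, 0, 0, 0, 0, -1],
  newtons=25,
)

```text
time: 37.5
position: [0.5947, -0.3648, -0.0261]
tool_rot: [0.285, 3.127, -0.002]
ft_force: [-0.7, -0.3, 5.2]
grip_width: 0.479
grip_force: 25.0
```

```bash
python3 - <<'E'
from h import *
np.set_printoptions(precision=4,suppress=True)
st=ctrl.get_state();print(st['position'],cl(st['position']),st['tool_rot'])
w=grab('wrist','w17.png');np.save('pics/w17.npy',w,allow_pickle=True);asc(cv2.imread('pics/w17.png')[60:240,130:390],100)
E
```

```text
[ 0.5947 -0.3648 -0.0261] [[-0.103  -0.2759]] [ 0.2845  3.1271 -0.0018]
-=+++++++++++++++++++++++++--------------=+++=-----------------::-:::::::-=+++++++++++++++++++++++++
::-=+++++++++++++++++++++++=-----------=++++===------:::::::::::::::::::-+++++++++++++++++++++++++++
:::::-+++++++++++++++++++++=---------=====--------:::::::::::::::::::::-++++++++++++++++++++++++++++
:::::::-=+++++++++++++++++====---------------------:::::::::::::::::::-+++++++++++++++++++++++++++++
:::::::::-=++++++++++++=-----==--------==-----------:::::::::::::::::-=+++++++++++++++++++++++++++++
:::::::::::-=+++++++==--------==========------------::::::::::::::===+++++++++++++++++++++++++++++++
:::::::::::::-=++==-------------+=====--------------:::::::::::--++++++++++++++++++++++++++*********
:::::::::::::::------------------===-:---::::::::::::::::::::::-=++++++++++++++++++*************++++
:--::::::::::::-------------------==-:::::::::::::::::::::::::-=++++++++++++++++++++++++++++++++++++
:---::::::-:::::--------------------=-::::::::::::::::::::::::-++++++++++++++++++++++++++++++++++++*
::::::::::::::::::
[... 1705 characters left out ...]
---------================+*##############################*++++++++++++++++++++++++++++++++++++
----------------================+*############################*+++++++++++++++++++++++++++++++++++++
-----------------===============+**###########################*+++++++++++++++++++++++++++++++++++++
====----===-----------=========++*############################*+++++++++++++++++++++++++++++++++++++
-==============------=====+++++++*############################*+***++++++++++++++++++++++++++++***++
:==================++++++++++#%%################################%%%*++++++++++++++++++++++++++++*+++
:=+=========++++++++++++++++#%%%%%#############################%%@@%*+++++++++++++++++++++++++++*+++
```

Emit:
jog_arm(
  moves=[0, 0, -0.012, 0, 0, 0, -1, -0.02, 0.005, -0.012, 0, 0, -0.05, -1, -0.05, 0.015, -0.012, 0, 0, -0.12, -1, -0.09, 0.026, -0.012, 0, 0, -0.2, -1, -0.13, 0.037, -0.012, 0, 0, -0.269, -1, -0.157, 0.045, -0.012, 0, 0, -0.269, -1, -0.157, 0.045, -0.012, 0, 0, -0.269, -1, -0.157, 0.045, -0.012, 0, 0, -0.269, -1],
)

```text
time: 38.55
position: [0.6422, -0.3593, -0.0239]
tool_rot: [0.156, -3.137, -0.0]
ft_force: [-0.2, 0.4, -1.1]
grip_width: 0.482
grip_force: 25.0
```

```bash
python3 - <<'E'
from h import *
np.set_printoptions(precision=4,suppress=True)
st=ctrl.get_state();print(st['position'],cl(st['position']),st['tool_rot'],st['grip_width'])
w=grab('wrist','w18.png');np.save('pics/w18.npy',w,allow_pickle=True);asc(cv2.imread('pics/w18.png')[60:240,130:390],90)
s=grab('side','s18.png')
E
```

```text
[ 0.6422 -0.3593 -0.0239] [[-0.0552 -0.2752]] [ 0.1564 -3.1367 -0.0002] 0.4815843076331541
.::::::::::::::::::::-----::--:-:::::::::::::::::----:------------------::::::::::::-=++++
::::::::::::::::::::::--------::::::::::::--:::-------------------------::::::::::-=++++++
:----::::::::::::::::---------::::::::::::------------------------------:::::::::-=+++++++
-======--------=================+=::::::--------------------------------:::::::-=+++++++++
---------------------=----------=*-:::----------------------------------::::::-=++++++++++
--------------------------------=*+----------::-------------------------:::::=++++++++++++
--------------------------------=*+---------------:::--------------------:--=+++++++++++++
-----------------------====-----=*+:------::::-------------::::::---------=+++++++++++++++
:----------------------==========++:------::::----------::::::::::::::-=++++++++++++++++++
:---=====---------------=========++::--------------:::::::::::::::::-=++++++++++++++++++++
:-----------------------=========++::-------::::::::::::::::::::::-==+==++++++++++++++++++
::::::::
[... 1111 characters left out ...]
##*+++*++++++*****++**#####*#*+++++++++++++++++++++++++++++++++
+++++++++******************#########****#################**********+++++++++++++++++++++++
=+++++++**#*++++++++++++++*****###############################################***********+
=+++++*+++++++++++++++++++****###########################*********########################
=++++++++++++*****++++++++++***#########################****++++++************************
-++++++++++*********++++*++****#########################*++++++++*************************
--++++++++*************++*#%%#############################%%#*********++++++**************
--++++++++***************#%%%%%#########################%%@@%************+++++++*********+
```

Emit:
jog_arm(
  moves=[0, 0.03, 0, 0, 0, 0, -1, 0, 0.1, 0, 0, 0, 0, -1, 0, 0.2, 0, 0, 0, 0, -1, 0, 0.3, 0, 0, 0, 0, -1, 0, 0.4, 0, 0, 0, 0, -1, 0, 0.48, 0, 0, 0, 0, -1, 0, 0.54, 0, 0, 0, 0, -1, 0, 0.56, 0, 0, 0, 0, -1],
)

```text
time: 39.65
position: [0.6262, -0.1903, -0.0235]
tool_rot: [-0.161, 3.137, 0.0]
ft_force: [-0.2, 0.5, 0.0]
grip_width: 0.479
grip_force: 25.0
```

Emit:
jog_arm(
  moves=[0, 0.03, 0, 0, 0, 0, -1, 0, 0.08, 0, 0, 0, 0, -1, 0, 0.13, 0, 0, 0, 0, -1, 0, 0.18, 0, 0, 0, 0, -1, 0, 0.205, 0, 0, 0, 0, -1, 0, 0.207, 0, 0, 0, 0, -1, 0, 0.207, 0, 0, 0, 0, -1, 0, 0.207, 0, 0, 0, 0, -1],
)

```text
time: 40.65
position: [0.6197, -0.1312, -0.0236]
tool_rot: [-0.156, 3.138, -0.001]
ft_force: [1.1, -0.1, -0.1]
grip_width: 0.482
grip_force: 25.0
```

```bash
python3 - <<'E'
from h import *
np.set_printoptions(precision=4,suppress=True)
st=ctrl.get_state();print(st['position'],cl(st['position']),st['tool_rot'],st['grip_width'],st['ft_force'])
w=grab('wrist','w19.png');np.save('pics/w19.npy',w,allow_pickle=True);asc(cv2.imread('pics/w19.png')[60:240,100:460],100);print(jawx(w))
E
```

```text
[ 0.6197 -0.1312 -0.0236] [[-0.0547 -0.046 ]] [-0.1561  3.1377 -0.0008] 0.48168015801475855 [ 1.0942 -0.1395 -0.088 ]
:::::::::..:-------.     :-----------------------. ..  :---=+***********************+=---=******#%@@
::.........:-------  :::  ----------------------:  :-. .--=+************************-=**+-+****#@@@@
::::::::::::-------.     :-----------------------.    .---+*************************=-====*****%@@@@
::::::::::::---------:::-------------------========--=====***************************+++*******#%@@@
:::::::.....:----=====--:::::::::----=====---=====+======+*********************##################%%@
:::::::::::::::::::::            ...................::.-======+++++++++++++++++%%%%%%####****###***#
:::::::::::::::::::::.           ......::..............-====+====+++++++++++++*%%%%%#####****###***#
......................           ...:::::::::::::::::--=++++++++++++++++++++++#%%%%%#####***####**##
...............:......            ..........:::::::-=+++++++++++++++++++++++++#%%%%%####*****###**##
......................            ............:::::==++++++++++++++++++++
[... 893 characters left out ...]
+++++============++#%%%%%#*###***###++=++++
.:::::::-++++++++++++++++++++==+***********##***###***++++++++++++++++++++++%%%%%#**###**####**+++++
.::....::=++++++++++++-=++++++++***##*****##****###***+=+====+=====++======*%%%%%#*####***####*+++++
==----:::=++++++++++++++++++++++***##*****##***####***+++++++++++++++++++++*%%%%%#*##########**++++=
************##**********++++++++***###***####*#####***+++++++++++++++++++++#%%%%%#*###*######*+++++-
::::--====*******#*###########%##**###**#####**####****#*+++++++++++++++++*%%%%%##*####*#####*++*++:
---------=************++++***%%%%**#####*#####**####*#%%%###***++***++++++*%%%%%#######*#####*+**+=.
[(-0.1545, -0.0295, 0.6), (-0.154, -0.0805, 0.53)]
```

Both blanks are in the bay. I'll lower, release, rise and move over the pawl.

Emit:
jog_arm(
  moves=[0, 0, 0.006, 0, 0, 0, -1, 0, 0, 0.011, 0, 0, 0, -1, 0, 0, 0.011, 0, 0, 0, -1, 0, 0, 0.011, 0, 0, 0, 0.3, 0, 0, 0.011, 0, 0, 0, 0.3, 0, 0, 0.011, 0, 0, 0, 0.3, 0, 0, 0.011, 0, 0, 0, 0.3, 0, 0, -0.05, 0, 0, 0, 0.3],
)

```text
time: 41.7
position: [0.6182, -0.1299, -0.0096]
tool_rot: [0.158, -3.134, -0.001]
ft_force: [0.2, 0.3, 0.0]
grip_width: 0.649
grip_force: 0.0
```

Emit:
jog_arm(
  moves=[0, 0, -0.12, 0, 0, 0, 0.3, 0, 0, -0.25, 0, 0, 0, 0.3, 0.05, 0.02, -0.4, 0, 0, 0, 0.3, 0.15, 0.05, -0.55, 0, 0, 0, 0.3, 0.28, 0.1, -0.6, 0, 0, 0, 0.3, 0.4, 0.14, -0.6, 0, 0, 0, 0.3, 0.48, 0.153, -0.6, 0, 0, 0, 0.3, 0.48, 0.153, -0.6, 0, 0, 0, 0.3],
)

```text
time: 42.7
position: [0.4713, -0.0992, 0.1731]
tool_rot: [-0.157, 3.135, -0.002]
ft_force: [0.3, -0.0, 0.1]
grip_width: 0.654
grip_force: 0.0
```

```bash
python3 - <<'E'
from h import *
np.set_printoptions(precision=4,suppress=True)
grab('wrist');w=grab('wrist','w20.png');np.save('pics/w20.npy',w,allow_pickle=True)
st=ctrl.get_state();print(st['position'],cl(st['position']),st['tool_rot'])
xs=np.arange(-.19,-.29,-1/1500);ys=np.arange(.04,-.04,-1/1500);Y,X=np.meshgrid(ys,xs);W=wd(np.c_[X.ravel(),Y.ravel()])
p=w2px(w,np.c_[W,np.full(len(W),.075)]).astype(np.float32).reshape(*X.shape,2)
i=cv2.remap(cv2.imread('pics/w20.png'),p[...,0],p[...,1],cv2.INTER_LINEAR);print(i.shape);asc(i,100)
s=grab('scene','sc20.png');cv2.imwrite('pics/x20.png',cv2.imread('pics/sc20.png'))
E
```

```text
[ 0.4729 -0.0992  0.1726] [[-0.1977  0.0006]] [-0.1577  3.135  -0.0011]
(150, 120, 3)
***************************************++==================++***************************************
***************************************++===================++**************************+*++**++****
***************************************++===================++**************************++++++++++++
***************************************++==================+++************************++++++++++****
***************************************++==================+++********++++*********+++++++++++++****
****************************************+==================+++********++++++******++++++++++++++++**
****************************************++=================+++*******+++++++++++++++++++++++++++++++
****************************************++=================++******+++++++++++++++++++++++++++++++++
******************************++++******++=================++*****+++++++***++++++++++++++++++++++++
*****************************+++++++****+==================++****+++++++******++++**++++++++++++++++
****
[... 4547 characters left out ...]
+=======---------------------------:.                ..--=====================================
***+++=========--------------------------:.                .:------------===========================
**++=============------------------------:.                ..------------------=====================
**++===============----------------------:.                ..---------------------==================
*+++===============----------------------:.                .:---------------------===============+++
+++++++=============-----------------===-:.                .:---------------------==========++++++++
+++++++++++=============--==============-:.                .:--------------------==========+++++++++
```

The fin is at clamp (-0.239, 0). I'll go down over it and grip.

Emit:
jog_arm(
  moves=[0.07, -0.002, 0.05, 0, 0, 0, 0, 0.138, -0.002, 0.15, 0, 0, 0, 0, 0.138, -0.002, 0.28, 0, 0, 0, 0, 0.138, -0.002, 0.4, 0, 0, 0, 0, 0.138, -0.002, 0.48, 0, 0, 0, 0, 0.138, -0.002, 0.52, 0, 0, 0, 0, 0.138, -0.002, 0.54, 0, 0, 0, 0, 0.138, -0.002, 0.54, 0, 0, 0, 0],
)

```text
time: 43.85
position: [0.4313, -0.1038, 0.0096]
tool_rot: [-0.158, 3.137, -0.0]
ft_force: [-0.0, 0.9, -0.1]
grip_width: 0.499
grip_force: 0.0
```

Emit:
jog_arm(
  moves=[0, 0, 0, 0, 0, 0, -1, 0, 0, 0, 0, 0, 0, -1, 0, 0, 0, 0, 0, 0, -1, 0, 0, 0, 0, 0, 0, -1, 0, 0, 0, 0, 0, 0, -1, 0, 0, 0, 0, 0, 0, -1, 0, 0, 0, 0, 0, 0, -1, 0, 0, 0, 0, 0, 0, -1],
  newtons=30,
)

```text
time: 44.85
position: [0.431, -0.1048, 0.0096]
tool_rot: [-0.157, 3.137, -0.002]
ft_force: [-0.4, -5.6, 1.3]
grip_width: 0.113
grip_force: 30.0
```

```bash
python3 - <<'E'
from h import *
np.set_printoptions(precision=4,suppress=True)
st=ctrl.get_state();print(st['position'],cl(st['position']),st['tool_rot'],st['grip_width'],st['ft_force'],st['joint_positions'].round(2))
E
```

```text
[ 0.431  -0.1048  0.0096] [[-0.2399 -0.0008]] [-0.1572  3.1371 -0.002 ] 0.11254193695769181 [-0.3534 -5.5559  1.3047] [ 0.3   0.06 -0.12  2.14  0.01  0.94  1.84]
```

Emit:
jog_arm(
  moves=[-0.008, 0, -0.01, 0, 0, 0, -1, -0.018, 0, -0.02, 0, 0, 0, -1, -0.028, 0, -0.03, 0, 0, 0, -1, -0.036, 0, -0.038, 0, 0, 0, -1, -0.04, 0, -0.043, 0, 0, 0, -1, -0.04, 0, -0.043, 0, 0, 0, -1, -0.04, 0, -0.043, 0, 0, 0, -1, -0.04, 0, -0.043, 0, 0, 0, -1],
)

```text
time: 45.85
position: [0.4382, -0.1039, 0.019]
tool_rot: [0.156, -3.13, 0.001]
ft_force: [-0.4, -7.5, -13.6]
grip_width: 0.113
grip_force: 30.0
```

```bash
python3 - <<'E'
from h import *
np.set_printoptions(precision=4,suppress=True)
st=ctrl.get_state();print(cl(st['position']),st['position'][2],st['grip_width'])
w=grab('side','s21.png');i=screws(w,x0=-.2,x1=0)
np.save('pics/s21.npy',w,allow_pickle=True);asc(i,100)
E
```

```text
[[-0.2326 -0.0007]] 0.018972326357864035 0.11296318627196351
===+++****************++++++++++++*************#**************************++++++++*********#########
--====++****************++++++++++*****################****************+++++++++++****##############
-----====+++++*******++++++++++++++***########***++++++++++++++********++++++++++++***#######**+++++
---------======++++++++++++++++++++***########*++====-------===++++******++++++++++***#######*++====
--------------==+++++++*+++++++++++****#######**+==-----------==+++***++**+++++++++***#######**+====
--------------==+++++++++++++++++++****#######**+==-----------===++***++++++++++++****#######**++===
--------------==+++++++++++++++++++****#######**+==----------===+++***+++++++++++++****######**++===
--------------==++++*++++++++++++++****#######**+====-------====+++***+++++++++++++***#######**++===
--------------===+++***++++++++++++****#######**++====--========+++++++++++++++++++***#######**++===
--------------===++++++++++++++++++****#######**++===-------====+++++++++++++++++++***#######**+++==
================+++++++++++++
[... 3308 characters left out ...]
********************+++****#########****++==--::.......:-=+++++==---::::::-::::::::::::::..     
########***************++++*****#############**+=--:.......:-=++++==--:::::::::::::::::::--:::..    
#######*************************##############*+=-::.......:-=++++==---::::::::::::::::::------:::::
######**************************##############*+=-::......::-=++++===---::::::::::::::::::----------
######**************************###############*+=-::::::--==++++++===----:::::::::::::::::--::.....
#######************************################**+========+++******+++===----------::::::----:..    
######***********************###################**+++++++++************++==--------------====--:..
```

The jaw has run forward to the blanks. I'll hold it a little longer, then let the pawl down along the same arc and release.

Emit:
jog_arm(
  moves=[0, 0, 0, 0, 0, 0, -1, 0, 0, 0, 0, 0, 0, -1, 0, 0, 0, 0, 0, 0, -1, 0, 0, 0, 0, 0, 0, -1, 0, 0, 0, 0, 0, 0, -1, 0, 0, 0, 0, 0, 0, -1, 0, 0, 0, 0, 0, 0, -1, 0, 0, 0, 0, 0, 0, -1],
)

```text
time: 46.9
position: [0.4382, -0.1039, 0.019]
tool_rot: [0.156, -3.13, 0.001]
ft_force: [-0.1, -7.5, -14.4]
grip_width: 0.112
grip_force: 30.0
```

```bash
python3 - <<'E'
from h import *
w=grab('side','s22.png');a=cv2.imread('pics/s21.png').astype(int);b=cv2.imread('pics/s22.png').astype(int)
p=w2px(w,np.c_[wd([[-.12,-.07]]),[[.03]]])[0].astype(int);r=15
print(p,np.abs(a-b)[p[1]-r:p[1]+r,p[0]-r:p[0]+r].mean(), np.abs(a-b)[-60:,-60:].mean())
i=screws(w,x0=-.16,x1=-.08);asc(i[:,220:],100)
E
```

```text
[261 236] 2.5103703703703704 3.824074074074074
:::::::::::::------=====++++++++++++++++++++++++++++++++++++++++********###########***+++===--------
::::::::::::::-----=====+++++++++++++++++++++++++++++++++++++++*********###########***+++===--------
::::::::::::::-----=====+++++++++++++++++++++++++++++++++++++++*********##########****+++===------::
::::::::::::::-----=====++++++++++++++++++++++++++++++++++++++++*******###########****+++===-----:::
::::::::::::::-----=====+++++++++++++++++++++++++++++++++++++++********###########****+++===----::::
:::::::::::::::----=====++++++++++++++++++++++++++++++++++++++++********##########****+++===-----:::
::::::::::::::------===+++++++++++++++++++++++++++++++++++++++++*********#########****+++===------::
::::::::::::-------====+++++++++++++++++++++++++++++++++++++++++********##########****+++====-------
::::::::-----------====+++++++++++++++++++++++++++++++++++++++++*******###########****+++=====------
--::--------------=====+++++++++++++++++++++++++++++++++++++++++*******###########****+++=====------
------------------=====++++++++++++++++++++
[... 2678 characters left out ...]
     
  .......::---===++++++++====------::::::::------:::::-----::::::::::::::::---------::...           
   .......::--===++++++++====-------::::---------------------:::::::::::::----------::...           
    ......::---==++++++++====-------------------------------------------------------::...           
      ....:::--==++++++++=====-----------------------------------------------------:::...           
      ....:::--==+++++++++====----------------------------------------------------:::...            
      ....::---==++++++++++====--------------------------------------------------::::...            
      ....::--===++++++++++====-------------------------------------------------:::::...
```

Emit:
jog_arm(
  moves=[0.008, 0, 0.01, 0, 0, 0, -1, 0.02, 0, 0.02, 0, 0, 0, -1, 0.03, 0, 0.03, 0, 0, 0, -1, 0.038, 0, 0.04, 0, 0, 0, -1, 0.04, 0, 0.043, 0, 0, 0, -1, 0.04, 0, 0.043, 0, 0, 0, -0.3, 0.04, 0, 0.043, 0, 0, 0, 0, 0.04, 0, 0.043, 0, 0, 0, 0],
)

```text
time: 47.95
position: [0.4303, -0.103, 0.0089]
tool_rot: [0.159, -3.137, -0.001]
ft_force: [0.1, -0.2, -0.4]
grip_width: 0.364
grip_force: 0.0
```

Emit:
jog_arm(
  moves=[0, 0, 0, 0, 0, 0, 0, 0, 0, 0, 0, 0, 0, 0, 0, 0, -0.05, 0, 0, 0, 0, 0, 0, -0.15, 0, 0, 0, 0, 0, 0, -0.3, 0, 0, 0, 0.5, 0, 0, -0.45, 0, 0, 0, 0.5, 0, 0, -0.6, 0, 0, 0, 0.5, 0, 0, -0.7, 0, 0, 0, 0.5],
)

```text
time: 48.95
position: [0.4315, -0.1039, 0.223]
tool_rot: [-0.158, 3.134, -0.002]
ft_force: [0.4, -0.1, -0.2]
grip_width: 0.739
grip_force: 0.0
```

```bash
python3 - <<'E'
from h import *
st=ctrl.get_state();print(st['position'],cl(st['position']))
grab('wrist');w=grab('wrist','w23.png');np.save('pics/w23.npy',w,allow_pickle=True)
s=grab('scene','s23.png');print(jawx(w))
a=cv2.resize(cv2.imread('pics/w23.png'),(400,300));b=cv2.imread('pics/s23.png')[180:330,100:340];b=cv2.resize(b,(400,250),interpolation=cv2.INTER_CUBIC)
top(s,.33,.70,-.2,.42,.0,1290,'t23.png');t=cv2.resize(cv2.imread('pics/t23.png'),(400,240))
cv2.imwrite('pics/v23.png',np.hstack([cv2.resize(cv2.imread('pics/w23.png'),(400,300),interpolation=cv2.INTER_AREA),np.vstack([b,np.zeros((50,400,3),np.uint8)])]))
E
```

```text
[ 0.4315102  -0.10388978  0.22298948] [[-2.39285338e-01 -1.11201411e-06]]
[(-0.119, -0.0295, 0.59), (-0.201, -0.08, 0.33)]
```

View pics/v23.png

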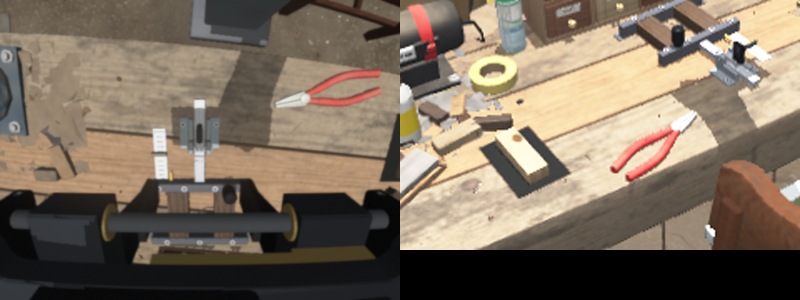

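The final view shows both blanks clamped between jaw and fence at about (175,215) and (225,215), with gap 110. The pawl fin is down at (199,135), and the done block lies wholly on the mat at (522,157). I'll hand in.

```bash
python3 -c "
from bench import ctrl
print(ctrl.close_job())"
```

```text
the job is handed in; nothing more can be done
None
```

The job is handed in at about 49 s, verdict not shown: the jaw was set at gap 145 with the pointer a few mm from the mark, the finished block lies wholly along the mat, both blanks (only two were there) are clamped in the bay, and the pawl is down.

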